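Gauge the cast bars and sleeve them

ROBOT

A 6-joint arm with a two-finger parallel gripper is mounted at the origin on the work surface. World frame = base frame: x ahead of the robot, y to its left, z up, the work surface at z = 0. Lengths are in m, angles in rad, forces in N, time in s.
With the tool pointing down it reaches from about 0.35 to 0.775 m from the base axis. Payload 5.5 kg.
Tool frame: the origin (TCP) lies where the fingers leave the gripper's body, on its centre line; the fingertips stand 73 mm ahead of it and the grasp point (between the pads) lies 54 mm ahead of it; z points along the fingers, y is the direction in which the jaws open and shut (so a half turn about z gives the same grasp; the last joint's range is limited). The gripper opens to 85 mm and grips with 20 to 120 N. Pads are 22 mm wide; open, the fingers measure 114 mm over their backs; the gripper's body (76 mm by 85 mm) begins 54 mm behind the grasp point. The pads swing forward as they close: fully open they stand 13 mm farther back than shut.
Start: joints at [1.147, 0.313, 0.046, 1.304, 0, 1.431], TCP at [0.161, 0.552, 0.304] pointing down, gripper open.
Joint ranges: [-2.76, 2.76], [-0.86, 1.69], [-1.03, 1.26], [-2.2, 2.34], [-1.47, 1.5], [-3.14, 3.14]. Speed limits (rad/s): [2.57, 2.57, 3.14, 3.14, 3.14, 3.14].

INTERFACE

Orientations are given as a rotation vector (axis times angle).
In Python, from station import robot, cams gives the robot as it stands.
- The arm moves only by the tool apply_moves, never from a script. Its argument "rows" is text: rows parted by semicolons, each of 5 numbers parted by spaces: the shift along the tool's x, y, z each as a share of 0.15 m, from -1 to 1, then the turn about the tool's z as a share of 180 degrees, from -1 to 1, then the opening, from -1 (shut) to 1 (fully open). In form: x y z turn jaw; .... A call has 1 to 5 rows; each row is the pose to reach, as a shift and turn from the pose commanded when the call began, along the tool's axes at that moment, turning the shorter way round; what a row does not reach only later rows make up. A row lasts 1/12 s, in which the tool goes at most 41.7 mm and 7.16 degrees, less where a joint would pass 70% of its speed; a pose out of reach is approached as far as the arm can. A call with a number of a shift or a turn outside -1 to 1 is refused whole. A call with a gripper value outside its range is refused whole. The fingers move at their own pace and stop on an object; "squeeze" is the grip in N (left out, the last holds). Time passes only in rows, so rows that repeat a pose let the fingers close. It gives the time, the measured TCP pose, the force and the opening at its end, in the units of the state.
- robot.get_obs(): the state, without advancing time (a new reading comes with each control period).
- cams.get_image(name): name is "scene" or "top" or "wrist"; returns a dict with "color" (480x640x3 uint8, red, green, blue), "K" (3x3 intrinsics, pixels), "rvec" (rotation vector, rad) and "tvec" (3), from world to camera coordinates, as OpenCV has them; the wrist camera has in their place "T_tool_cam" (4x4, takes a point from camera to tool coordinates, whose origin is the TCP and whose axes are the flange's). Camera axes: x right, y down, z forward; pixel columns grow to the right and rows downward; lengths in m; the calibration is good to about 2 mm. A picture is of the moment at which its call begins: read the wrist's pose just before it. There is no depth.
- robot.hand_in(): hands the job in, once; it reports no verdict.
The state is a dict: "time_s": time; "joints": joint angles; "joint_velocities": joint speeds; "joint_efforts": joint torques, N m; "eef_pos": TCP position; "tcp_rot": TCP orientation; "contact_force": force on the tool from outside, world axes, zero at the start; "wrist_torque": the same for the moment, N m; "width": finger opening in m.
Only numpy, scipy, OpenCV 4.12 (cv2) and the standard library are available. Lean on these libraries where they do the work, as an engineer would, in place of code of your own. Each camera call takes 0.05 s, during which the arm holds its last target. There are 200 camera calls.

TASK

Check the freshly cast metal bars on the bench one after the other, first brass, then copper, then silver, leaving out any that is not there: push each bar lengthwise along the bench through the window of the green go gauge until its nose comes out of the far side, draw it back, then push it squarely end-on against the window of the red no-go gauge, which must stop it. Every checked bar is to finish slid lengthwise into the sleeve that bears its own metal's colour, fully home against the end stop, and let go. Do not disturb the jar, the steel block or the hand tool.

Things in the scene. Friction and masses are not known exactly. Their poses are not given: they have to be found in the camera images.
- bar_brass: loose cast bar, yellow brass, rectangular, 80 long (its x) x 22 x 22 square, about 0.3 kg, slides on the bench with up to 5 N; origin at its centre; the four sides and both ends alike. Lies flat on the bench, roughly crosswise. May be absent.
- bar_copper: loose cast bar, reddish copper, rectangular, 80 long (its x) x 22 x 22 square, about 0.3 kg, slides on the bench with up to 5 N; origin at its centre; the four sides and both ends alike. Lies flat on the bench, roughly crosswise. May be absent.
- bar_silver: loose cast bar, pale silver-grey, rectangular, 80 long (its x) x 22 x 22 square, about 0.3 kg, slides on the bench with up to 5 N; origin at its centre; the four sides and both ends alike. Lies flat on the bench, roughly crosswise. May be absent.
- gauge_go: GO gauge, fixed: upright steel plate, GREEN top, 64 wide (y), 16 thick (x -8 to 8), 32 high; one window open down to the bench, 24 wide, 26 high, closed above. Origin on the bench mid-window; +x points through it, away from the robot. On the near (-x) face it flares to 29 over 6 mm. Flat dark feet 4 high at 32 to 48 either side, x -13 to 37. Which gauge is on which side varies.
- gauge_nogo: NO-GO gauge, fixed to the bench: the same plate (64 wide, 16 thick, 32 high, same axes and origin) with a RED top stripe and a window only 18 wide and 26 high, without flare: a good bar's end is stopped at its near face (x = -8).
- sleeve_brass: blue sleeve for the brass bar, fixed, brass-coloured patch on top of its far end; 34 wide, 31 high; a floorless tunnel on the bench, inside 24 wide, 26 high, 72 deep; mouth at x = -36 facing the robot, flaring to 29 over 8 mm; end stop at x = 36, outer end 42; roof slotted 14 wide. Origin on the bench mid-sleeve; +x points inwards. Three sleeves 45 apart, order varies.
- brass_home (a point): where the origin of the brass bar lies when it is fully home against the end stop of its sleeve (its tail then sticks out 8 from the mouth); 4 on the mouth side of the sleeve's origin, 11 above the bench
- sleeve_copper: blue sleeve for the copper bar, fixed, copper-coloured patch on top of its far end; 34 wide, 31 high; a floorless tunnel on the bench, inside 24 wide, 26 high, 72 deep; mouth at x = -36 facing the robot, flaring to 29 over 8 mm; end stop at x = 36, outer end 42; roof slotted 14 wide. Origin on the bench mid-sleeve; +x points inwards. Three sleeves 45 apart, order varies.
- copper_home (a point): where the origin of the copper bar lies when it is fully home against the end stop of its sleeve (its tail then sticks out 8 from the mouth); 4 on the mouth side of the sleeve's origin, 11 above the bench
- sleeve_silver: blue sleeve for the silver bar, fixed, silver-coloured patch on top of its far end; 34 wide, 31 high; a floorless tunnel on the bench, inside 24 wide, 26 high, 72 deep; mouth at x = -36 facing the robot, flaring to 29 over 8 mm; end stop at x = 36, outer end 42; roof slotted 14 wide. Origin on the bench mid-sleeve; +x points inwards. Three sleeves 45 apart, order varies.
- silver_home (a point): where the origin of the silver bar lies when it is fully home against the end stop of its sleeve (its tail then sticks out 8 from the mouth); 4 on the mouth side of the sleeve's origin, 11 above the bench
- jar: bystander: green glass jar with brass lid, 42 across, 52 high, loose; origin at its underside
- bench_block: bystander: square steel bench block 60 x 60 x 22, loose; origin at its underside
- burnisher: bystander: hand tool 170 long with dark wooden handle, lying crosswise, loose, beyond the gauges; origin at its middle
- rack: fixed wooden rail 150 long (its y), 12 thick, 36 high, standing 48 beyond the sleeves' origins, behind their ends; origin at the centre of its underside
Not all that is in view belongs to the job. What is shaped like the gauge_nogo but brown or pink is not meant.

How it is judged:
By the outcome, as a careful person would: the job done as asked, in the order asked, and still so for the second after the job is handed in, with the robot touching nothing.
Of bar_brass, bar_copper, bar_silver only 2 to 3 are there at a start; the rules pass over those that are not, and their reading is None.
At some moment in a run one of bar_brass, bar_copper, bar_silver may be knocked a few centimetres aside while the robot is not near it.
Once in a run the grip may slacken for a moment while it holds something.
It also fails if it takes over 210 s, if anything falls off the work surface, if the arm or the gripper's body presses on something with over 40 N, if the wrist force passes 120 N, or if a joint passes its speed limit or range.

## Working session

There is one attempt and no reset: what is moved stays moved. The work goes in short steps, Python scripts to look and compute and a tool call to move; the robot and the scene stay as the last step left them, time stands still between calls to the robot, and variables do not carry over. Pictures are saved under pics/ and viewed, about 12 in all and at most 16, crops included, and the job is handed in when it is done.

Besides the shell and the picture viewer there is one more tool, called after "Emit:" as a command line: name --argument value ..., lists and objects as JSON in quotes. apply_moves: Moves the arm, as the interface text tells. Shift numbers are shares of 0.15 m and turn numbers shares of 180 degrees, none past 1 either way. Its arguments: {"type":"object","properties":{"rows":{"type":"string"},"squeeze":{"type":"number"}},"required":["rows"]}

```bash
ls; mkdir -p pics; python3 - <<'E'
from station import robot,cams
import cv2
print(robot.get_obs())
for n in ["scene","top"]:
    d=cams.get_image(n); cv2.imwrite(f"pics/{n}0.png",d["color"][:,:,::-1]); print(n,d["K"],d["rvec"],d["tvec"])
E
```

```text
pics
{'time_s': 0.0, 'joints': array([ 1.14737587e+00,  3.14001835e-01,  4.49593467e-02,  1.30360636e+00,
       -8.07726183e-06,  1.43122065e+00]), 'joint_velocities': array([ 0.00133335, -0.00036702, -0.00031516, -0.00014537,  0.00051987,
       -0.00119019]), 'joint_efforts': array([-2.17320026e-03, -4.80634332e+01,  2.98530650e+01,  1.95269391e-02,
       -2.02026254e-04, -6.87693444e-06]), 'eef_pos': array([0.16086353, 0.55163301, 0.30299991]), 'tcp_rot': array([-4.44295197e-01, -3.10950380e+00,  2.79846930e-03]), 'contact_force': array([-0.41695403, -0.54296401, -0.18437008]), 'wrist_torque': array([-0.00335112, -0.00718322,  0.02088772]), 'width': 0.08521403083390874}
scene [[518.95393142   0.         307.1595378 ]
 [  0.         518.95393142 237.95961442]
 [  0.           0.           1.        ]] [ 1.42911034  2.36205355 -0.71211948] [ 0.34001983 -0.33898354  1.3972027 ]
top [[533.17384651   0.         323.66688349]
 [  0.         533.17384651 234.17502601]
 [  0.           0.           1.        ]] [ 2.11991988 -2.13051877  0.19569879] [-0.06299316  0.55592652  1.01940875]
```

View pics/top0.png

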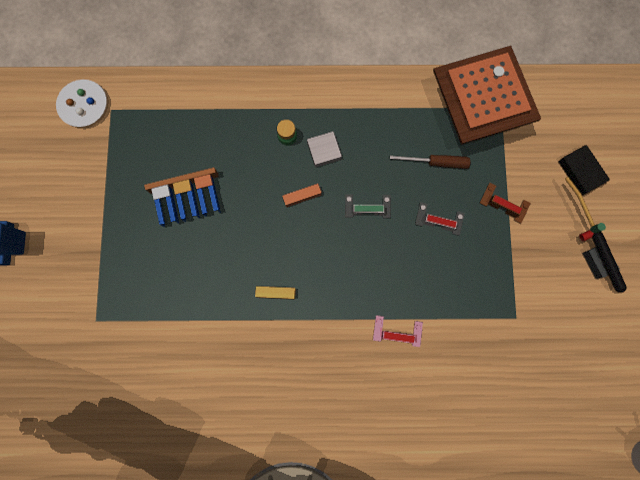

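View pics/scene0.png

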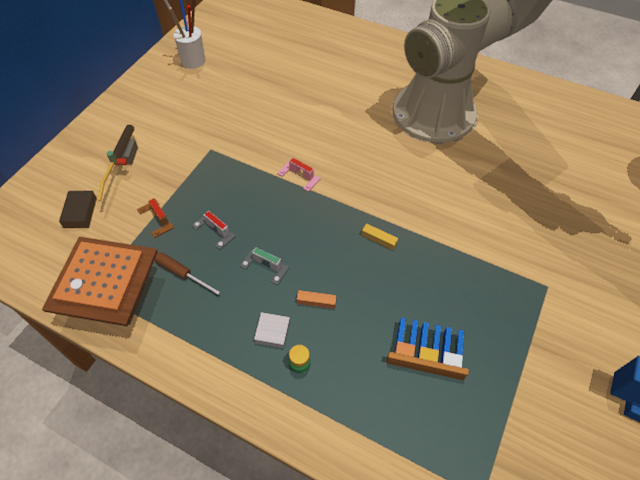

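Top view: brass bar at (275,293), copper at (302,195), no silver bar. The go gauge (green) is at (369,209), and the real no-go (grey plate, red top) at (441,221). The brown (506,204) and pink (400,337) gauges are decoys. Sleeve patches from the left are silver, brass and copper, at about (161–203,185). The scene view agrees with this.

```bash
cat > h.py <<'E'
import numpy as np,cv2
from station import robot,cams
def cam(n):
    if n=="wrist":
        o=robot.get_obs(); d=cams.get_image(n)
        T=np.eye(4);T[:3,:3]=cv2.Rodrigues(np.array(o["tcp_rot"]))[0];T[:3,3]=o["eef_pos"]
        W=T@d["T_tool_cam"]; R=W[:3,:3].T; t=-R@W[:3,3]
    else:
        d=cams.get_image(n); R=cv2.Rodrigues(d["rvec"])[0]; t=d["tvec"]
    return d["color"],d["K"],R,np.array(t)
def plane(c,uv,z):
    _,K,R,t=c; uv=np.atleast_2d(uv).astype(float)
    r=np.c_[uv,np.ones(len(uv))]@np.linalg.inv(K).T@R; o=-R.T@t
    return o+r*((z-o[2])/r[:,2])[:,None]
def proj(c,p):
    _,K,R,t=c; q=(R@np.atleast_2d(p).T+t[:,None]); q=K@q; return (q[:2]/q[2]).T
def blobs(c,lo,hi,z,amin=20,roi=None):
    """HSV mask -> list of centre, size (long,short), yaw of long side in world mm/deg at plane z"""
    m=cv2.inRange(cv2.cvtColor(c[0],cv2.COLOR_RGB2HSV),lo,hi)
    if roi: k=np.zeros_like(m);k[roi[1]:roi[3],roi[0]:roi[2]]=1;m=m*k
    out=[]
    for q in cv2.findContours(m,cv2.RETR_EXTERNAL,cv2.CHAIN_APPROX_NONE)[0]:
        if cv2.contourArea(q)<amin: continue
        P=plane(c,q[:,0],z)[:,:2]*1000
        (cx,cy),(w,h),a=cv2.minAreaRect(P.astype(np.float32))
        if h>w: w,h,a=h,w,a+90
        out.append((np.round([cx,cy],1),round(w,1),round(h,1),round((a+90)%180-90,1),q[:,0].mean(0).round()))
    return out
def st():
    o=robot.get_obs(); R=cv2.Rodrigues(np.array(o["tcp_rot"]))[0]
    print("t",round(o["time_s"],2),"pos",np.round(np.array(o["eef_pos"])*1000,1),"xax",R[:,0].round(4),"yaw x",round(np.degrees(np.arctan2(R[1,0],R[0,0])),2),"tilt z",R[:2,2].round(3),"F",o["contact_force"].round(1),"w",round(o["width"]*1000,1),"j",o["joints"].round(2))
    return o,R
E
python3 - <<'E'
from h import *
st()
c=cam("top")
hsv=cv2.cvtColor(c[0],cv2.COLOR_RGB2HSV)
for n,uv in dict(brass=(275,293),copper=(302,195),green=(369,209),red=(441,222),ps=(161,192),pb=(182,187),pc=(203,182),rail=(180,179)).items(): print(n,hsv[uv[1],uv[0]])
for n,lo,hi,z,roi in [("brass",(18,120,80),(32,255,255),.022,(240,270,310,310)),("copper",(5,120,80),(17,255,255),.022,(275,175,330,215)),("green",(50,50,50),(90,255,255),.032,(345,195,392,220)),("red",(0,130,90),(8,255,255),.032,(415,205,470,235)),("blue",(105,150,60),(125,255,255),.031,(140,180,230,230)),("patch",(0,0,150),(40,255,255),.031,(145,175,225,205)),("rail",(5,80,80),(17,255,255),.036,(140,165,225,192)),("jar",(15,100,80),(35,255,255),.052,(270,115,300,145)),("block",(0,0,110),(180,60,255),.022,(300,125,350,170))]:
    print(n,blobs(c,lo,hi,z,15,roi))
s=cam("scene"); print("brass sc",blobs(s,(18,120,80),(32,255,255),.022,50,(350,215,410,255)));print("copper sc",blobs(s,(5,120,80),(17,255,255),.022,50,(285,280,345,315)))
print("green sc",blobs(s,(50,50,50),(90,255,255),.032,15,(240,240,295,280)))
w=cam("wrist"); cv2.imwrite("pics/w0.png",w[0][:,:,::-1]); d=cams.get_image("wrist"); print(d["K"],d["T_tool_cam"].round(3))
cv2.imwrite("pics/crop0.png",cv2.resize(c[0][165:240,140:300,::-1],None,fx=5,fy=5,interpolation=cv2.INTER_CUBIC))
E
```

```text
t 0.1 pos [160.9 551.7 303.1] xax [-9.6e-01  2.8e-01  2.0e-04] yaw x 163.74 tilt z [-0.001 -0.002] F [ 0.3 -1.2  0.1] w 85.1 j [ 1.15  0.31  0.05  1.3  -0.    1.43]
brass [ 21 146 185]
copper [  9 150 184]
green [ 68  99 111]
red [  1 204 150]
ps [150   3 185]
pb [ 18 156 181]
pc [ 10 156 180]
rail [ 12 155 150]
brass [(array([442.7,  33.5]), 80.7, 22.0, 87.2, array([275., 292.]))]
copper [(array([647. , -19.6]), 79.7, 22.4, -70.8, array([301., 194.]))]
green [(array([ 614.6, -158.5]), 56.2, 12.6, -88.1, array([368., 208.]))]
red [(array([ 586.2, -307.2]), 59.6, 10.8, 75.2, array([441., 221.]))]
blue [(array([609.1, 273.5]), 53.5, 10.9, 14.4, array([159., 211.])), (array([615.2, 250.5]), 53.1, 11.6, 13.7, array([170., 209.])), (array([620.1, 230.3]), 53.6, 11.3, 14.6, array([180., 206.])), (array([626.1, 206.5]), 53.6, 11.1, 14.4, array([192., 203.])), (array([631.5, 186.6]), 54.2, 10.9, 14.1, array([202., 201.])), (array([637.5, 163.1]), 53.2, 11.1, 14.4, array([213., 198.]))]
patch [(array([651.1, 273.2]), 32.4, 23.6, -73.6, array([162., 191.])), (array([661.7, 229.8]), 32.9, 22.7,
[... 281 characters left out ...]
ray([285., 128.]))]
block [(array([748.7, -66.7]), 59.9, 58.8, 17.1, array([324., 148.]))]
brass sc [(array([450.2,  33. ]), 81.7, 34.6, 87.0, array([379., 236.]))]
copper sc [(array([652.8, -20. ]), 80.4, 30.5, -70.9, array([316., 299.]))]
green sc [(array([638.3, -93.1]), 25.1, 11.9, -61.4, array([288., 277.])), (array([ 652.7, -155.5]), 68.8, 43.7, -62.5, array([259., 271.])), (array([ 612.2, -160.9]), 57.4, 13.9, 87.9, array([266., 255.]))]
[[334.93945411   0.         318.98569993]
 [  0.         334.93945411 236.99573417]
 [  0.           0.           1.        ]] [[-0.001 -0.953 -0.303  0.078]
 [ 1.    -0.001 -0.    -0.001]
 [-0.    -0.303  0.953 -0.07 ]
 [ 0.     0.     0.     1.   ]]
```

View pics/w0.png

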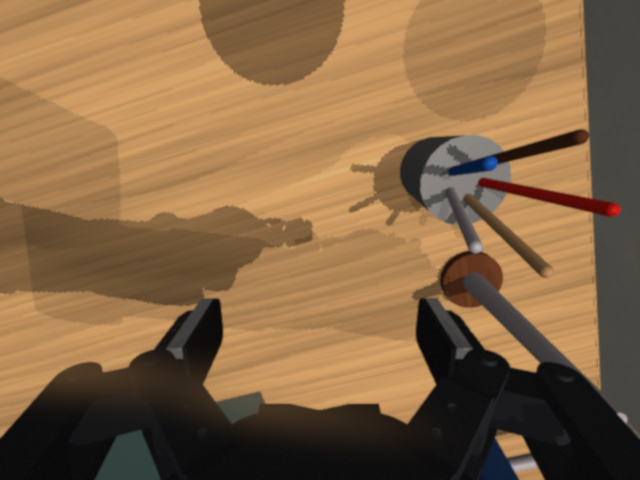

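Wrist view: away from the work so far, showing a pencil cup and the fingers at the bottom of the frame. The top and scene measurements agree with the given sizes (bar 80.7 x 22.0, rail 149). Next I'll add a small planner.

```bash
cat >> h.py <<'E'
def plan(x,y,z,yaw,step=.19,frm=None):
    "calls (x y z turn) in tool shares to bring TCP to x,y,z mm, yaw deg"
    o,R=st(); p=np.array(o["eef_pos"]) if frm is None else np.array(frm[:3])/1000
    a=np.degrees(np.arctan2(R[1,0],R[0,0])) if frm is None else frm[3]
    g=np.array([x,y,z])/1000
    for _ in range(9):
        d=g-p; t=(yaw-a+180)%360-180; n=np.linalg.norm(d)
        if n<2e-4 and abs(t)<.1: break
        c,s=np.cos(np.radians(a)),np.sin(np.radians(a)); A=np.array([[c,s,0],[s,-c,0],[0,0,-1]])
        l=A.T@d; k=min(1,step/max(n,1e-9),.15/max(abs(l).max(),1e-9)); tt=np.clip(t,-34,34)
        print("  %.3f %.3f %.3f %.3f   rows>=%.1f"%(*(l*k/.15),-tt/180,max(n*k/.0417,abs(tt)/7.16)))
        p=p+A@l*k; a+=tt
E
python3 - <<'E'
from h import *
plan(442,61,250,87.2)
E
```

```text
t 0.3 pos [161.  551.9 303.6] xax [-9.6e-01  2.8e-01  1.0e-04] yaw x 163.74 tilt z [-0. -0.] F [-0.8 -0.3  0.5] w 85.5 j [1.15 0.31 0.05 1.3  0.   1.43]
  -0.908 -0.875 0.120 0.189   rows>=4.7
  -1.000 -0.175 0.096 0.189   rows>=4.7
  -1.000 0.446 0.104 0.047   rows>=4.0
  -0.337 0.215 0.038 -0.000   rows>=1.4
```

Emit:
apply_moves --rows "-0.908 -0.875 0.12 0.189 1;-0.908 -0.875 0.12 0.189 1;-0.908 -0.875 0.12 0.189 1;-0.908 -0.875 0.12 0.189 1;-0.908 -0.875 0.12 0.189 1" --squeeze 60

```text
time_s: 0.72
eef_pos: [0.2557, 0.3848, 0.2854]
tcp_rot: [1.345, 2.838, -0.002]
contact_force: [-0.2, 0.1, 0.6]
width: 0.0853
```

Emit:
apply_moves --rows "-1 -0.175 0.096 0.189 1;-1 -0.175 0.096 0.189 1;-1 -0.175 0.096 0.189 1;-1 -0.175 0.096 0.189 1;-1 -0.175 0.096 0.189 1"

```text
time_s: 1.13
eef_pos: [0.3324, 0.2521, 0.2711]
tcp_rot: [2.121, 2.315, -0.001]
contact_force: [-0.8, 0.4, 0.1]
width: 0.0856
```

Emit:
apply_moves --rows "-1 0.446 0.104 0.047 1;-1 0.446 0.104 0.047 1;-1 0.446 0.104 0.047 1;-1 0.446 0.104 0.047 1;-1 0.446 0.104 0.047 1"

```text
time_s: 1.55
eef_pos: [0.4154, 0.1081, 0.2556]
tcp_rot: [2.281, 2.156, 0.0]
contact_force: [0.3, 0.9, -0.4]
width: 0.0854
```

Emit:
apply_moves --rows "-0.337 0.215 0.038 0 0;-0.337 0.215 0.038 0 0;-0.337 0.215 0.038 0 0;-0.337 0.215 0.038 0 0"

```text
time_s: 1.88
eef_pos: [0.4419, 0.0607, 0.25]
tcp_rot: [-2.276, -2.164, 0.0]
contact_force: [0.6, 1.0, -0.2]
width: 0.0429
```

```bash
python3 - <<'E'
from h import *
st(); w=cam("wrist"); cv2.imwrite("pics/w1.png",w[0][:,:,::-1])
print(blobs(w,(15,100,80),(35,255,255),.022,400)); t=cam("top"); print(blobs(t,(18,120,80),(32,255,255),.022,100,(200,220,400,320)))
E
```

```text
t 1.88 pos [441.9  60.7 250. ] xax [5.030e-02 9.987e-01 5.000e-04] yaw x 87.12 tilt z [-0.001  0.001] F [ 0.6  1.  -0.2] w 42.9 j [-0.04  0.09 -0.37  1.11  0.    1.58]
[(array([ 268.4, -209.4]), 146.6, 36.3, 49.9, array([181., 446.])), (array([379.3, -79.6]), 137.6, 27.6, 89.9, array([273., 352.])), (array([444.9,  33.7]), 83.7, 23.1, 86.7, array([324., 244.])), (array([675.1, 214.7]), 29.1, 11.2, -3.0, array([612.,   6.])), (array([255.8,  -9.5]), 551.6, 258.1, 71.0, array([113., 205.]))]
[(array([442.5,  31.9]), 74.6, 21.9, 87.0, array([279., 292.]))]
```

View pics/w1.png

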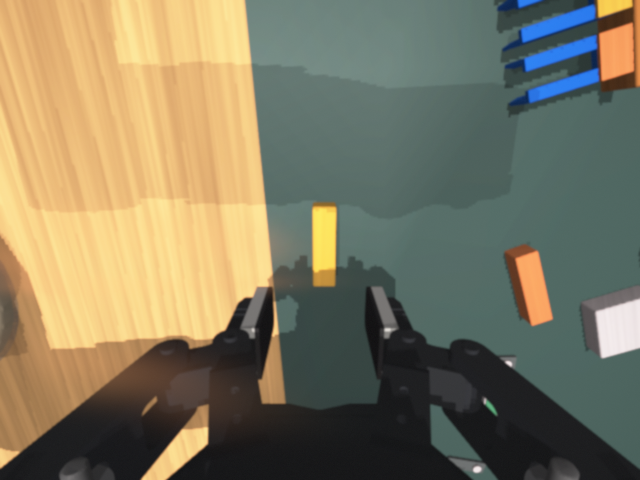

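Wrist view: the brass bar at (324,244) is clear between the fingers, with copper at (528,285), the block at right and the sleeves at top right. The wrist and top cameras agree within 2 mm. Descending to grasp near the +y end.

```bash
python3 - <<'E'
from h import *
plan(445,60,110,87)
E
```

```text
t 1.98 pos [441.3  61.7 250.2] xax [4.780e-02 9.989e-01 5.000e-04] yaw x 87.26 tilt z [-0.001  0.001] F [-0.3  0.8  1. ] w 43.0 j [-0.04  0.09 -0.37  1.11  0.    1.58]
  -0.010 0.025 0.934 0.001   rows>=3.4
```

Emit:
apply_moves --rows "-0.007 0.02 0.93 0.001 0;-0.007 0.02 0.93 0.001 0;-0.007 0.02 0.93 0.001 0;-0.007 0.02 0.93 0.001 0;-0.007 0.02 0.93 0.001 0"

```text
time_s: 2.4
eef_pos: [0.4411, 0.0612, 0.1072]
tcp_rot: [-2.271, -2.162, 0.008]
contact_force: [0.4, -0.0, 0.9]
width: 0.0428
```

Emit:
apply_moves --rows "0 0 0.1 0 0;0 0 0.18 0 0;0 0 0.22 0 0;0 0 0.22 0 0"

```text
time_s: 2.73
eef_pos: [0.4446, 0.0606, 0.0779]
tcp_rot: [-2.276, -2.165, 0.0]
contact_force: [-0.6, -0.4, 0.2]
width: 0.0425
```

Emit:
apply_moves --rows "0 0 0 0 -1;0 0 0 0 -1;0 0 0 0 -1;0 0 0 0 -1;0 0 0 0 -1" --squeeze 60

```text
time_s: 3.15
eef_pos: [0.4458, 0.0601, 0.0791]
tcp_rot: [2.277, 2.163, 0.004]
contact_force: [-0.5, 0.8, 6.8]
width: 0.0204
```

```bash
python3 - <<'E'
from h import *
st(); w=cam("wrist"); cv2.imwrite("pics/w2.png",w[0][:,:,::-1])
E
```

```text
t 3.15 pos [445.8  60.1  79.1] xax [5.110e-02 9.987e-01 8.000e-04] yaw x 87.07 tilt z [0.003 0.001] F [-0.5  0.8  6.8] w 20.4 j [-0.05  0.28 -0.62  0.67  0.    1.58]
```

View pics/w2.png

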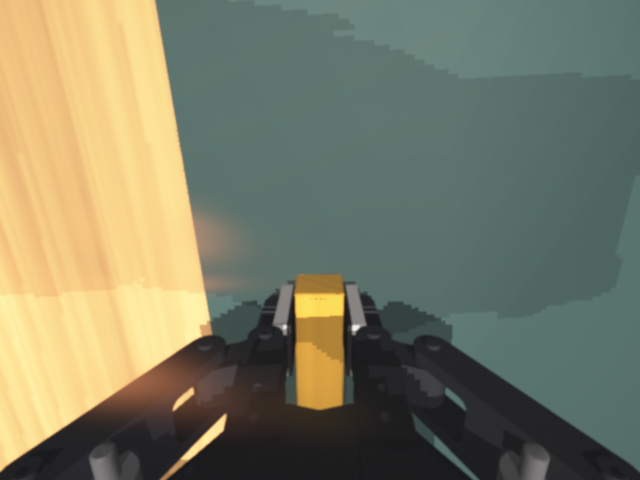

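The brass bar is gripped (shown between the pads at (320,345)). The fingertips are just touching the bench. I'll lift slightly, confirm, and move to where the wrist camera can see the go gauge.

Emit:
apply_moves --rows "0 0 -0.04 0 -1;0 0 -0.1 0 -1;0 0 -0.1 0 -1"

```text
time_s: 3.45
eef_pos: [0.4457, 0.0599, 0.0944]
tcp_rot: [2.277, 2.163, 0.002]
contact_force: [0.6, 0.4, -3.1]
width: 0.0205
```

```bash
python3 - <<'E'
from h import *
plan(505,-150,93,87)
E
```

```text
t 3.45 pos [445.7  59.9  94.4] xax [5.140e-02 9.987e-01 1.000e-04] yaw x 87.06 tilt z [ 0.002 -0.   ] F [ 0.6  0.4 -3.1] w 20.5 j [-0.05  0.26 -0.6   0.71  0.    1.58]
  -1.000 0.339 0.007 0.000   rows>=3.8
  -0.377 0.128 0.003 -0.000   rows>=1.4
```

Emit:
apply_moves --rows "-1 0.339 0.01 0 -1;-1 0.339 0.01 0 -1;-1 0.339 0.01 0 -1;-1 0.339 0.01 0 -1;-1 0.339 0.01 0 -1"

```text
time_s: 3.87
eef_pos: [0.4914, -0.0986, 0.0921]
tcp_rot: [2.279, 2.152, 0.001]
contact_force: [1.5, -0.7, -1.9]
width: 0.0203
```

Emit:
apply_moves --rows "-0.377 0.128 0 0 -1;-0.377 0.128 0 0 -1;-0.377 0.128 0 0 -1;-0.377 0.128 0 0 -1"

```text
time_s: 4.2
eef_pos: [0.5043, -0.1509, 0.0911]
tcp_rot: [-2.28, -2.161, -0.0]
contact_force: [0.1, -0.1, -2.7]
width: 0.0204
```

```bash
python3 - <<'E'
from h import *
st(); w=cam("wrist"); cv2.imwrite("pics/w3.png",w[0][:,:,::-1])
np.save("pics/w3.npy",np.array(w,dtype=object),allow_pickle=True)
print(blobs(w,(45,40,40),(90,255,255),.032,100))
print(blobs(w,(0,130,80),(8,255,255),.032,100))
E
```

```text
t 4.2 pos [ 504.3 -150.9   91.1] xax [5.340e-02 9.986e-01 3.000e-04] yaw x 86.94 tilt z [0. 0.] F [ 0.1 -0.1 -2.7] w 20.4 j [-0.44  0.39 -0.41  0.77  0.    1.18]
[(array([ 437. , -225.5]), 57.4, 5.6, 45.6, array([196., 448.])), (array([ 557.4, -225.7]), 42.3, 5.6, -51.8, array([433., 439.])), (array([ 566.7, -200.1]), 17.2, 3.8, -46.5, array([455., 399.])), (array([ 516. , -191.7]), 15.2, 3.8, 88.2, array([348., 389.])), (array([ 539.3, -140.4]), 264.1, 210.7, -3.1, array([330., 159.]))]
[(array([ 353.5, -206.7]), 40.4, 13.4, 81.7, array([ 19., 423.]))]
```

View pics/w3.png

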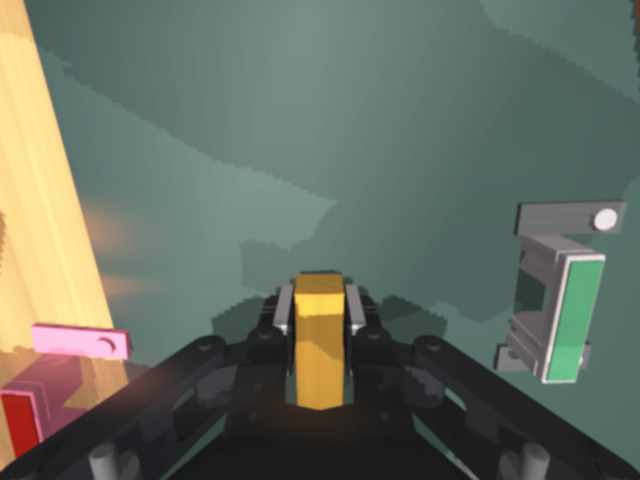

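Wrist view: the go gauge is fully in view at right (green top around (573,320), window facing left toward the robot), and the brass bar is still held. The pink decoy is at lower left.

```bash
python3 - <<'E'
from h import *
w=np.load("pics/w3.npy",allow_pickle=True); w=tuple(w); w=(w[0].astype(np.uint8),w[1].astype(float),w[2].astype(float),w[3].astype(float))
h=cv2.cvtColor(w[0],cv2.COLOR_RGB2HSV); print(h[320,573],h[320,500],h[320,555],h[260,604])
for s in (80,100,120): print(blobs(w,(55,s,90),(85,255,255),.032,100,(520,235,620,395)))
print(blobs(w,(0,0,150),(180,255,255),.032,60,(520,235,620,395)))
plan(475,-300,92,80)
E
```

```text
[ 72 114 168] [ 84  54 114] [178  16 211] [ 60   4 171]
[(array([ 615.6, -161.7]), 59.4, 13.0, 88.9, array([574., 320.]))]
[(array([ 615.5, -161.7]), 58.8, 12.4, 88.8, array([574., 320.]))]
[]
[(array([ 615.2, -161. ]), 64.7, 17.2, 88.7, array([572., 318.]))]
t 4.25 pos [ 503.7 -149.8   90.9] xax [0.0523 0.9986 0.001 ] yaw x 87.0 tilt z [-0.001  0.001] F [ 0.2  0.8 -2.4] w 20.4 j [-0.44  0.38 -0.41  0.77  0.    1.18]
  -1.000 -0.137 -0.007 0.039   rows>=3.6
  -0.010 -0.000 -0.000 -0.000   rows>=0.0
```

```bash
python3 - <<'E'
from h import *
plan(505,-159,91,179)
E
```

```text
t 4.25 pos [ 503.7 -149.8   90.9] xax [0.0523 0.9986 0.001 ] yaw x 87.0 tilt z [-0.001  0.001] F [ 0.2  0.8 -2.4] w 20.4 j [-0.44  0.38 -0.41  0.77  0.    1.18]
  -0.061 0.012 -0.001 -0.189   rows>=4.7
  0.000 0.000 0.000 -0.189   rows>=4.7
  0.000 0.000 0.000 -0.133   rows>=3.4
```

Emit:
apply_moves --rows "-0.061 0.012 0 -0.189 -1;-0.061 0.012 0 -0.189 -1;-0.061 0.012 0 -0.189 -1;-0.061 0.012 0 -0.189 -1;-0.061 0.012 0 -0.189 -1"

```text
time_s: 4.67
eef_pos: [0.5047, -0.1576, 0.091]
tcp_rot: [-1.534, -2.74, -0.0]
contact_force: [-0.9, -0.1, -2.5]
width: 0.0208
```

Emit:
apply_moves --rows "0 0 0 -0.189 -1;0 0 0 -0.189 -1;0 0 0 -0.189 -1;0 0 0 -0.189 -1;0 0 0 -0.189 -1"

```text
time_s: 5.08
eef_pos: [0.5047, -0.1575, 0.091]
tcp_rot: [-0.665, -3.069, -0.001]
contact_force: [0.7, 0.3, -2.4]
width: 0.0203
```

Emit:
apply_moves --rows "0 0 0 -0.133 -1;0 0 0 -0.133 -1;0 0 0 -0.133 -1;0 0 0 -0.133 -1;0 0 0 -0.133 -1"

```text
time_s: 5.5
eef_pos: [0.5048, -0.1576, 0.091]
tcp_rot: [-0.022, -3.14, -0.001]
contact_force: [-0.6, -0.2, -2.1]
width: 0.0206
```

```bash
python3 - <<'E'
from h import *
st()
t=cam("top"); s=cam("scene")
print(blobs(t,(18,120,80),(32,255,255),.035,10,(300,200,420,300)),blobs(t,(55,60,50),(85,255,255),.032,60,(345,190,395,225)))
a=cv2.resize(t[0][180:270,320:420],None,fx=4,fy=4,interpolation=cv2.INTER_CUBIC)
b=cv2.resize(s[0][200:290,220:320],None,fx=4,fy=4,interpolation=cv2.INTER_CUBIC)
cv2.imwrite("pics/a1.png",np.hstack([a,b])[:,:,::-1])
E
```

```text
t 5.5 pos [ 504.8 -157.6   91. ] xax [-0.9999  0.0141  0.0013] yaw x 179.19 tilt z [-0.001  0.001] F [-0.6 -0.2 -2.1] w 20.6 j [-0.45  0.39 -0.41  0.78  0.   -0.44]
[] []
```

View pics/a1.png

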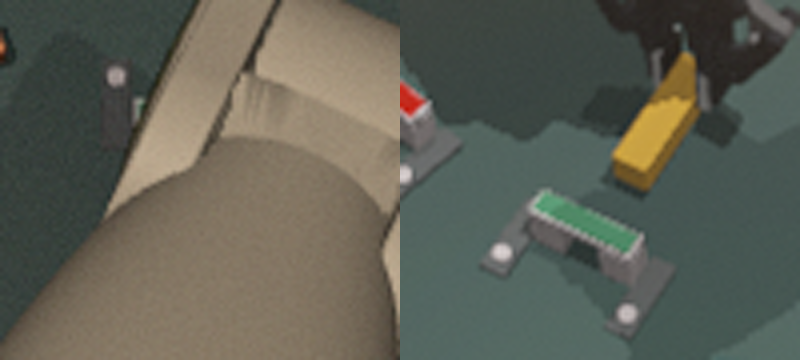

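Scene crop: the bar is held with its nose pointing at the window, level, and the gauge is unobstructed. The top camera is occluded by the arm. Lowering to the bench.

Emit:
apply_moves --rows "0 -0.009 0.04 0 -1;0 -0.009 0.075 0 -1;0 -0.009 0.075 0 -1;0 -0.009 0.075 0 -1"

```text
time_s: 5.93
eef_pos: [0.5053, -0.1604, 0.0794]
tcp_rot: [-0.027, -3.141, -0.001]
contact_force: [0.8, -0.2, -2.4]
width: 0.0204
```

```bash
python3 - <<'E'
from h import *
st()
s=cam("scene")
print(blobs(s,(55,60,50),(85,255,255),.032,60,(240,240,295,280)))
h=cv2.cvtColor(s[0],cv2.COLOR_RGB2HSV)
m=cv2.inRange(h,(15,100,60),(32,255,255)); m[:200]=0;m[300:]=0;m[:,:250]=0;m[:,330:]=0
q=max(cv2.findContours(m,0,1)[0],key=cv2.contourArea)[:,0]
# split: top face brighter
print(cv2.contourArea(q), h[m>0][:,2].min(),np.percentile(h[m>0][:,2],[10,50,90]))
b=cv2.resize(s[0][200:290,230:330],None,fx=7,fy=6,interpolation=cv2.INTER_NEAREST)
cv2.imwrite("pics/a2.png",b[:,:,::-1])
E
```

```text
t 5.93 pos [ 505.3 -160.4   79.4] xax [-9.999e-01  1.720e-02  7.000e-04] yaw x 179.01 tilt z [-0.001  0.   ] F [ 0.8 -0.2 -2.4] w 20.4 j [-0.46  0.41 -0.42  0.75  0.   -0.44]
[(array([ 612.7, -160.9]), 57.4, 12.8, 87.9, array([266., 255.]))]
335.5 73 [109. 151. 203.]
```

View pics/a2.png

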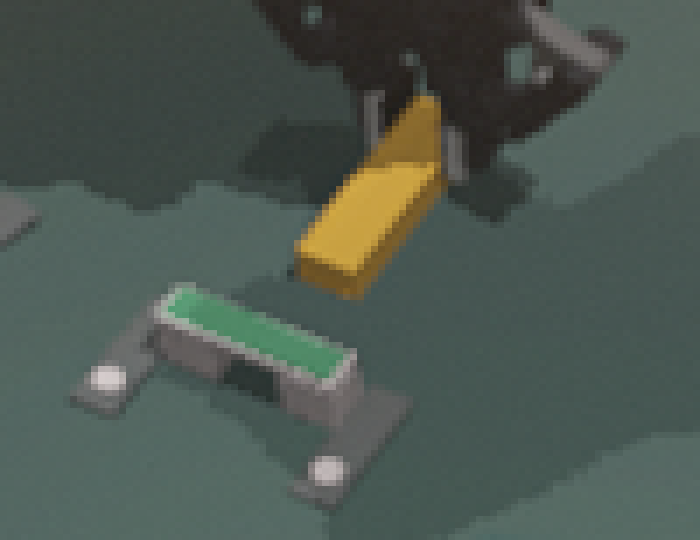

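```bash
python3 - <<'E'
from h import *
s=cam("scene")
f=lambda l:[(230+x/7,200+y/6) for x,y in l]
P=plane(s,f([(297,245),(362,271),(443,182),(360,168)]),.0235)*1000
print(P.round(1)); print((P[0]+P[1])/2, np.degrees(np.arctan2(*(P[2]-P[1])[1::-1])))
print(plane(s,f([(180,285),(355,350),(330,382),(156,308)]),.032).round(4)*1000)
b=proj(s,[[.6153,-.1608,.032]]); print(b)
E
```

```text
[[ 571.4 -169.8   23.5]
 [ 571.8 -146.    23.5]
 [ 525.5 -142.3   23.5]
 [ 532.3 -169.    23.5]]
[ 571.60179602 -157.90912497   23.5       ] 175.43057292989158
[[ 607.7 -190.2   32. ]
 [ 606.5 -128.5   32. ]
 [ 621.5 -128.8   32. ]
 [ 619.5 -191.7   32. ]]
[[265.6230079  255.50308778]]
```

Emit:
apply_moves --rows "0 -0.004 0.01 0 -1;-0.1 -0.004 0.01 0 -1;-0.2 -0.004 0.01 0 -1;-0.2 -0.004 0.01 0 -1"

```text
time_s: 6.37
eef_pos: [0.5383, -0.1625, 0.0794]
tcp_rot: [0.026, 3.137, -0.002]
contact_force: [1.7, 0.0, -1.3]
width: 0.0206
```

Emit:
apply_moves --rows "-0.02 0 0 0 -1;-0.04 0 0 0 -1;-0.06 0 0 0 -1;-0.06 0 0 0 -1"

```text
time_s: 6.7
eef_pos: [0.5433, -0.1619, 0.0792]
tcp_rot: [-0.027, -3.139, 0.001]
contact_force: [-5.3, -0.0, 9.2]
width: 0.0203
```

```bash
python3 - <<'E'
from h import *
st()
F=[];P=[]
for i in range(3):
    s=cam("scene"); o=robot.get_obs(); F.append(o["contact_force"]);P.append(o["eef_pos"])
print(np.mean(F,0).round(2),np.mean(P,0).round(4))
b=cv2.resize(s[0][200:290,230:330],None,fx=7,fy=6,interpolation=cv2.INTER_NEAREST)
cv2.imwrite("pics/a3.png",b[:,:,::-1])
E
```

```text
t 6.7 pos [ 543.3 -161.9   79.2] xax [-0.9999  0.0171  0.002 ] yaw x 179.02 tilt z [-0.002 -0.   ] F [-5.3 -0.   9.2] w 20.3 j [-0.43  0.46 -0.32  0.79 -0.   -0.41]
[-5.42  0.05  9.5 ] [ 0.5432 -0.1619  0.0792]
```

View pics/a3.png

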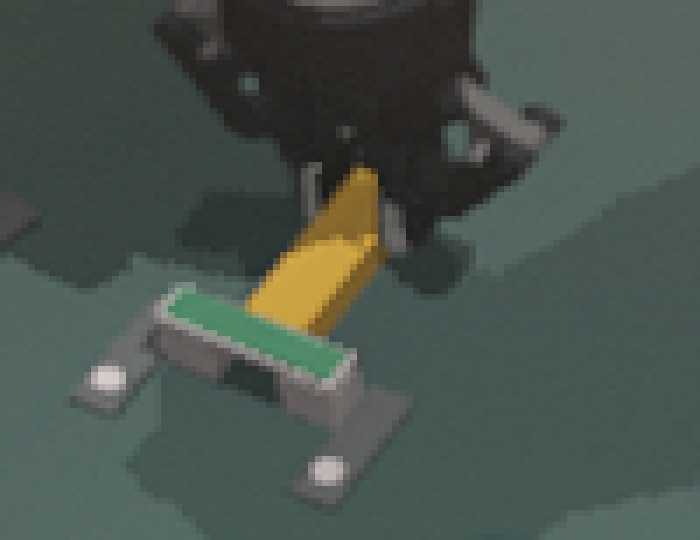

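The scene crop shows the bar nose entering the window. Fy is 0, and Fz of 9 N means slight pressing on the bench. I'll ease up 0.8 mm and keep pushing.

Emit:
apply_moves --rows "0 0 -0.006 0 -1;-0.025 0 -0.006 0 -1;-0.05 0 -0.006 0 -1;-0.05 0 -0.006 0 -1"

```text
time_s: 7.18
eef_pos: [0.5509, -0.1612, 0.0792]
tcp_rot: [-0.026, -3.139, -0.003]
contact_force: [-5.1, 2.0, 7.0]
width: 0.0203
```

Emit:
apply_moves --rows "-0.025 0 0 0 -1;-0.05 0 0 0 -1;-0.05 0 0 0 -1"

```text
time_s: 7.43
eef_pos: [0.5587, -0.1613, 0.0792]
tcp_rot: [-0.025, -3.14, -0.002]
contact_force: [-3.0, 3.0, 4.9]
width: 0.0203
```

Emit:
apply_moves --rows "-0.03 0.004 0 0 -1;-0.06 0.004 0 0 -1;-0.1 0.004 0 0 -1;-0.1 0.004 0 0 -1;-0.1 0.004 0 0 -1"

```text
time_s: 7.85
eef_pos: [0.5751, -0.1613, 0.0792]
tcp_rot: [0.025, 3.14, 0.002]
contact_force: [-0.3, 2.6, 1.8]
width: 0.0205
```

```bash
python3 - <<'E'
from h import *
st()
s=cam("scene")
b=cv2.resize(s[0][200:290,230:330],None,fx=7,fy=6,interpolation=cv2.INTER_NEAREST)
cv2.imwrite("pics/a4.png",b[:,:,::-1])
h=cv2.cvtColor(s[0],cv2.COLOR_RGB2HSV)
m=cv2.inRange(h,(15,100,60),(32,255,255))[255:290,240:290]; print(m.sum()//255, np.argwhere(m>0).mean(0)+[255,240])
E
```

```text
t 7.85 pos [ 575.1 -161.3   79.2] xax [-0.9999  0.0161 -0.001 ] yaw x 179.08 tilt z [0.001 0.001] F [-0.3  2.6  1.8] w 20.5 j [-0.41  0.51 -0.24  0.82  0.   -0.39]
156 [265.35897436 262.46794872]
```

View pics/a4.png

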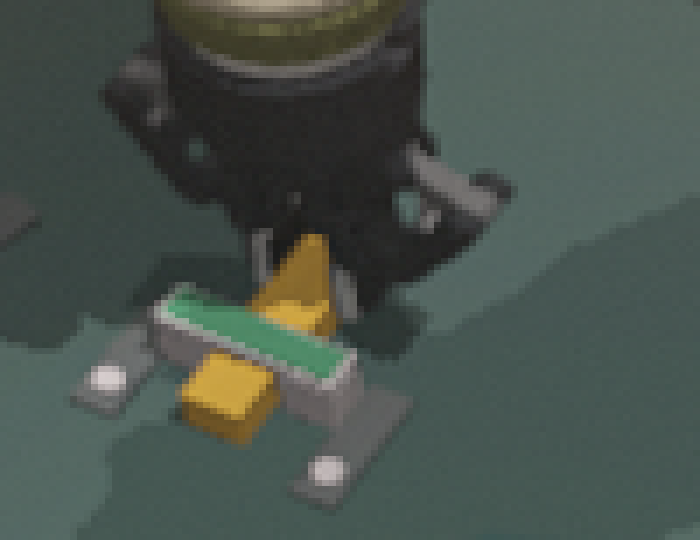

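The nose is out of the far side by about 18 mm (crop (230,400)). Drawing back.

Emit:
apply_moves --rows "0.15 0 0 0 -1;0.3 0 0 0 -1;0.5 0 0 0 -1;0.5 0 0 0 -1"

```text
time_s: 8.23
eef_pos: [0.4958, -0.1602, 0.0792]
tcp_rot: [-0.028, -3.139, 0.001]
contact_force: [-1.2, 0.3, -2.9]
width: 0.0209
```

Emit:
apply_moves --rows "0.1 0 -0.08 0 -1;0.1 0 -0.08 0 -1;0.1 0 -0.08 0 -1"

```text
time_s: 8.48
eef_pos: [0.4847, -0.1606, 0.0915]
tcp_rot: [0.028, 3.14, -0.001]
contact_force: [0.6, -0.1, -2.3]
width: 0.0205
```

```bash
python3 - <<'E'
from h import *
plan(455,-240,91,140)
E
```

```text
t 8.48 pos [ 484.7 -160.6   91.5] xax [-0.9998  0.0176 -0.001 ] yaw x 178.99 tilt z [ 0.001 -0.001] F [ 0.6 -0.1 -2.3] w 20.5 j [-0.48  0.36 -0.45  0.76 -0.   -0.46]
  0.189 -0.533 0.003 0.189   rows>=4.7
  0.000 0.000 0.000 0.028   rows>=0.7
```

```bash
python3 - <<'E'
from h import *
for n,r in (("scene",(190,195,240,240)),("top",(415,205,465,235))):
    s=cam(n)
    for S in (110,140): print(n,blobs(s,(0,S,60),(8,255,255),.032,30,r),blobs(s,(170,S,60),(180,255,255),.032,30,r))
    m=cv2.inRange(cv2.cvtColor(s[0],cv2.COLOR_RGB2HSV),(0,120,60),(8,255,255)); k=np.zeros_like(m);k[r[1]:r[3],r[0]:r[2]]=1
    v,u=np.nonzero(m*k); P=plane(s,np.c_[u,v],.032)[:,:2]*1000; C=np.cov(P.T); w,V=np.linalg.eigh(C); print(P.mean(0),np.sqrt(12*w),np.degrees(np.arctan2(V[1,1],V[0,1])))
    if n=="scene":
        m=cv2.inRange(cv2.cvtColor(s[0],cv2.COLOR_RGB2HSV),(55,60,50),(85,255,255)); k=np.zeros_like(m);k[240:280,245:290]=1
        m=cv2.morphologyEx(m*k,cv2.MORPH_OPEN,np.ones((3,3)))
        v,u=np.nonzero(m); P=plane(s,np.c_[u,v],.032)[:,:2]*1000; C=np.cov(P.T); w,V=np.linalg.eigh(C); print("go",P.mean(0),np.sqrt(12*w),np.degrees(np.arctan2(V[1,1],V[0,1])))
E
```

```text
scene [(array([ 585.6, -310.6]), 59.3, 12.6, 74.9, array([215., 219.]))] []
scene [(array([ 586.4, -309.9]), 57.7, 11.9, 74.0, array([215., 220.]))] []
[ 586.06598374 -309.60556784] [12.56215894 58.51811846] 75.34324211550577
go [ 613.38903503 -161.15222058] [12.40472523 54.45200215] 87.52587982231954
top [] []
top [] []
[ 579.9069694  -330.25460119] [11.38856514 12.96761308] -156.00331761983207
```

Scene and bias-corrected top agree: no-go at about (587.7, −310.6), yaw −14.9°. Moving 30 mm short of contact.

```bash
python3 - <<'E'
from h import *
plan(486.8,-283.8,91,165.1)
E
```

```text
t 8.58 pos [ 485.3 -160.5   91. ] xax [-9.999e-01  1.700e-02 -8.000e-04] yaw x 179.03 tilt z [ 0.001 -0.   ] F [-0.3  0.3 -3.3] w 20.3 j [-0.48  0.36 -0.45  0.76  0.   -0.46]
  -0.024 -0.821 0.000 0.077   rows>=3.0
```

Emit:
apply_moves --rows "-0.02 -0.822 0 0.077 -1;-0.02 -0.822 0 0.077 -1;-0.02 -0.822 0 0.077 -1;-0.02 -0.822 0 0.077 -1;-0.02 -0.822 0 0.077 -1"

```text
time_s: 9.0
eef_pos: [0.4862, -0.2862, 0.0906]
tcp_rot: [0.41, 3.114, -0.001]
contact_force: [0.6, 0.2, -2.6]
width: 0.0203
```

Emit:
apply_moves --rows "0 0 0.04 0 -1;0 0 0.08 0 -1;0 0 0.08 0 -1;0 0 0.08 0 -1"

```text
time_s: 9.33
eef_pos: [0.4856, -0.2822, 0.0789]
tcp_rot: [-0.402, -3.115, -0.0]
contact_force: [-0.8, -0.2, -1.2]
width: 0.0202
```

```bash
python3 - <<'E'
from h import *
plan(510,-290,79.2,165.1)
s=cam("scene")
b=cv2.resize(s[0][160:250,190:290],None,fx=7,fy=6,interpolation=cv2.INTER_NEAREST)
cv2.imwrite("pics/a5.png",b[:,:,::-1])
E
```

```text
t 9.33 pos [ 485.6 -282.2   78.9] xax [-9.672e-01  2.540e-01  6.000e-04] yaw x 165.29 tilt z [-0.001  0.   ] F [-0.8 -0.2 -1.2] w 20.2 j [-0.67  0.46 -0.33  0.78 -0.   -0.41]
  -0.171 -0.009 -0.002 0.001   rows>=0.6
```

View pics/a5.png

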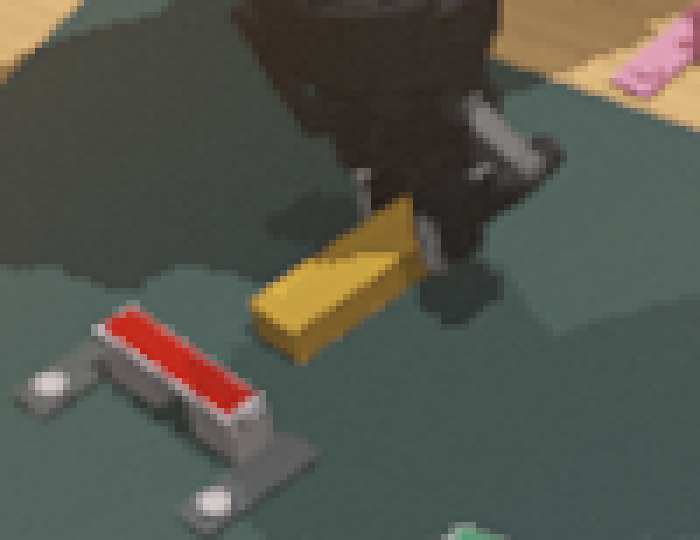

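The crop shows the bar lined up end-on to the red plate, which matches what I computed. Pushing to contact.

Emit:
apply_moves --rows "-0.08 -0.009 0 0.001 -1;-0.165 -0.009 0 0.001 -1;-0.165 -0.009 0 0.001 -1;-0.165 -0.009 0 0.001 -1"

```text
time_s: 9.72
eef_pos: [0.5095, -0.2905, 0.079]
tcp_rot: [0.408, 3.115, 0.0]
contact_force: [0.1, -1.2, -1.2]
width: 0.0203
```

Emit:
apply_moves --rows "-0.02 0 0 0 -1;-0.035 0 0 0 -1;-0.05 0 0 0 -1;-0.05 0 0 0 -1"

```text
time_s: 10.05
eef_pos: [0.5142, -0.292, 0.0789]
tcp_rot: [-0.41, -3.11, -0.002]
contact_force: [-6.7, 2.4, 3.9]
width: 0.0203
```

Emit:
apply_moves --rows "-0.015 0 -0.004 0 -1;-0.03 0 -0.004 0 -1;-0.03 0 -0.004 0 -1"

```text
time_s: 10.3
eef_pos: [0.5149, -0.292, 0.0789]
tcp_rot: [-0.41, -3.101, -0.004]
contact_force: [-16.2, 3.4, 10.6]
width: 0.0206
```

```bash
python3 - <<'E'
from h import *
st()
s=cam("scene")
b=cv2.resize(s[0][160:250,190:290],None,fx=7,fy=6,interpolation=cv2.INTER_NEAREST)
cv2.imwrite("pics/a6.png",b[:,:,::-1])
E
```

```text
t 10.3 pos [ 514.9 -292.    78.9] xax [-0.9655  0.2601  0.0134] yaw x 164.93 tilt z [-0.013  0.004] F [-16.2   3.4  10.6] w 20.6 j [-0.65  0.51 -0.24  0.83 -0.   -0.39]
```

View pics/a6.png

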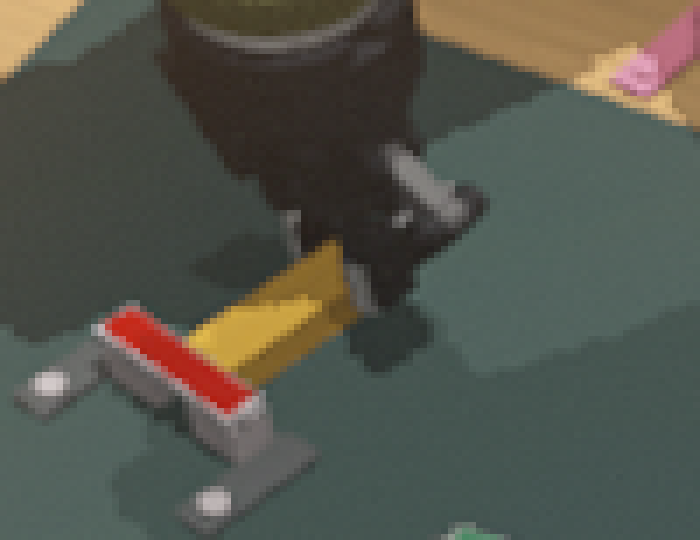

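The no-go stopped the bar dead: 16 N with no further travel, bar centred on the red plate. Backing off and heading to a viewpoint beside the sleeves.

Emit:
apply_moves --rows "0.1 0 0 0 -1;0.27 0 -0.03 0 -1;0.27 0 -0.08 0 -1;0.27 0 -0.08 0 -1"

```text
time_s: 10.68
eef_pos: [0.4804, -0.2833, 0.0924]
tcp_rot: [-0.411, -3.114, -0.001]
contact_force: [0.6, -1.3, -1.7]
width: 0.0204
```

```bash
python3 - <<'E'
from h import *
o,R=st(); p=np.array(o["eef_pos"])*1000
plan(480,-100,92,180)
print("then");plan(480,115,92,180,frm=(480,-100,92,180))
print("then");plan(640,115,92,180,frm=(480,115,92,180))
E
```

```text
t 10.68 pos [ 480.4 -283.3   92.4] xax [-9.657e-01  2.595e-01  6.000e-04] yaw x 164.96 tilt z [-0.     0.001] F [ 0.6 -1.3 -1.7] w 20.4 j [-0.68  0.43 -0.33  0.81  0.   -0.41]
t 10.68 pos [ 480.4 -283.3   92.4] xax [-9.657e-01  2.595e-01  6.000e-04] yaw x 164.96 tilt z [-0.     0.001] F [ 0.6 -1.3 -1.7] w 20.4 j [-0.68  0.43 -0.33  0.81  0.   -0.41]
  0.271 1.000 0.002 -0.084   rows>=3.7
  0.000 0.186 0.000 -0.000   rows>=0.7
then
t 10.68 pos [ 480.4 -283.3   92.4] xax [-9.657e-01  2.595e-01  6.000e-04] yaw x 164.96 tilt z [-0.     0.001] F [ 0.6 -1.3 -1.7] w 20.4 j [-0.68  0.43 -0.33  0.81  0.   -0.41]
  0.000 1.000 0.000 0.000   rows>=3.6
  0.000 0.433 0.000 0.000   rows>=1.6
then
t 10.68 pos [ 480.4 -283.3   92.4] xax [-9.657e-01  2.595e-01  6.000e-04] yaw x 164.96 tilt z [-0.     0.001] F [ 0.6 -1.3 -1.7] w 20.4 j [-0.68  0.43 -0.33  0.81  0.   -0.41]
  -1.000 0.000 0.000 0.000   rows>=3.6
  -0.067 0.000 0.000 0.000   rows>=0.2
```

Emit:
apply_moves --rows "0.271 1 0 -0.084 -1;0.271 1 0 -0.084 -1;0.271 1 0 -0.084 -1;0.271 1 0 -0.084 -1;0.271 1 0 -0.084 -1"

```text
time_s: 11.1
eef_pos: [0.4801, -0.1231, 0.0915]
tcp_rot: [0.012, -3.14, -0.006]
contact_force: [-0.6, 0.6, -2.2]
width: 0.0207
```

Emit:
apply_moves --rows "0 1 0 0 -1;0 1 0 0 -1;0 1 0 0 -1;0 1 0 0 -1"

```text
time_s: 11.43
eef_pos: [0.4812, 0.0244, 0.092]
tcp_rot: [-0.006, 3.14, 0.002]
contact_force: [-0.4, -0.3, -2.4]
width: 0.0203
```

Emit:
apply_moves --rows "0 0.62 0 0 -1;0 0.62 0 0 -1;0 0.62 0 0 -1;0 0.62 0 0 -1"

```text
time_s: 11.77
eef_pos: [0.4814, 0.1174, 0.0921]
tcp_rot: [-0.011, 3.14, 0.001]
contact_force: [-0.4, -1.2, -3.7]
width: 0.0204
```

Emit:
apply_moves --rows "-1 0 0 0 -1;-1 0 0 0 -1;-1 0 0 0 -1;-1 0 0 0 -1;-1 0 0 0 -1"

```text
time_s: 12.18
eef_pos: [0.6379, 0.1127, 0.0922]
tcp_rot: [0.001, 3.133, -0.0]
contact_force: [1.3, -0.2, -2.4]
width: 0.0208
```

```bash
python3 - <<'E'
from h import *
import pickle
st(); w=cam("wrist"); pickle.dump(w,open("w4.pkl","wb")); cv2.imwrite("pics/w4.png",w[0][:,:,::-1]); st()
print(blobs(w,(105,150,90),(125,255,255),.031,100))
print(blobs(w,(16,110,80),(32,255,255),.031,100),blobs(w,(5,110,80),(15,255,255),.031,100))
E
```

```text
t 12.18 pos [637.9 112.7  92.2] xax [-1.0e+00  6.0e-04 -8.2e-03] yaw x 179.97 tilt z [ 0.008 -0.   ] F [ 1.3 -0.2 -2.4] w 20.8 j [ 0.05  0.58 -0.09  0.9  -0.    0.05]
t 12.23 pos [634.4 112.9  91.5] xax [-1.0e+00  2.0e-04 -3.3e-03] yaw x 179.99 tilt z [ 0.003 -0.   ] F [ 0.5  1.  -3. ] w 20.3 j [ 0.05  0.57 -0.09  0.9  -0.    0.05]
[(array([628. , 156.1]), 52.2, 14.3, 14.3, array([420., 293.])), (array([631.4, 209.6]), 85.8, 76.0, 12.3, array([554., 282.]))]
[(array([665.7, 196.3]), 16.1, 7.9, 53.5, array([497., 367.])), (array([668.8, 236.5]), 51.2, 39.8, -75.1, array([579., 378.])), (array([655.5, 111.6]), 72.8, 23.3, -0.1, array([319., 342.]))] [(array([702.2, 161.5]), 16.6, 6.5, 41.1, array([420., 426.])), (array([694.9, 106.2]), 47.3, 23.3, 71.4, array([305., 414.])), (array([685. , 178.1]), 18.4, 4.5, 47.1, array([455., 399.])), (array([676.4, 223.7]), 79.1, 32.6, 89.3, array([558., 384.])), (array([637.1,  -3.4]), 79.0, 23.8, -71.0, array([ 64., 311.]))]
```

View pics/w4.png

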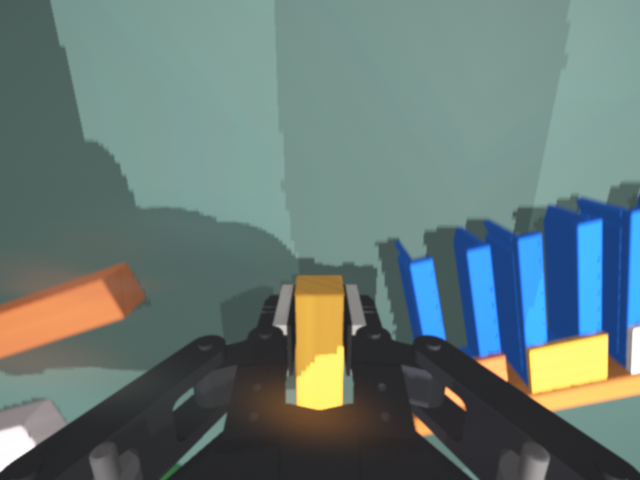

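Wrist view: sleeve tops in bright blue. Copper's walls are at columns 427 and 482, brass's at 532 and 590, with the brass patch at (568,363). The bar is still held and the copper bar is at lower left. Remeasuring the bright top faces now that the arm has settled.

```bash
python3 - <<'E'
from h import *
st(); w=cam("wrist"); st()
h=cv2.cvtColor(w[0],cv2.COLOR_RGB2HSV)
print(h[290,425],h[290,535],h[290,560],h[363,568])
for v in (170,200):
  print(v,*blobs(w,(95,100,v),(125,255,255),.031,100),sep="\n ")
print("patch",*blobs(w,(16,100,170),(32,255,255),.031,200,(500,320,640,420)),sep="\n ")
print("top patch",*blobs(cam("top"),(15,100,100),(32,255,255),.031,15,(170,175,195,200)))
E
```

```text
t 12.23 pos [634.4 112.9  91.5] xax [-1.0e+00  2.0e-04 -3.3e-03] yaw x 179.99 tilt z [ 0.003 -0.   ] F [ 0.5  1.  -3. ] w 20.3 j [ 0.05  0.57 -0.09  0.9  -0.    0.05]
t 12.28 pos [631.8 113.2  91.1] xax [-1.e+00 -2.e-04  2.e-04] yaw x -179.99 tilt z [-0. -0.] F [-0.4 -0.3 -2.9] w 20.1 j [ 0.05  0.57 -0.09  0.9  -0.    0.05]
[103 187 255] [103 190 255] [108 199 123] [ 30 126 255]
170
 (array([629.7, 158.5]), 36.4, 10.5, 14.4, array([426., 303.]))
 (array([633. , 184.1]), 55.4, 10.5, 14.3, array([483., 308.]))
 (array([627.8, 204.3]), 55.3, 10.7, 14.5, array([531., 298.]))
 (array([621.8, 227.4]), 55.5, 10.4, 14.3, array([588., 285.]))
 (array([617.3, 245.4]), 55.5, 6.1, 15.6, array([633., 277.]))
200
 (array([629.9, 158.6]), 36.0, 10.1, 14.3, array([426., 303.]))
 (array([633.1, 184.1]), 54.9, 10.1, 14.3, array([483., 309.]))
 (array([627.9, 204.5]), 55.0, 10.3, 14.2, array([531., 298.]))
 (array([621.9, 227.5]), 55.2, 10.2, 14.3, array([588., 285.]))
 (array([617.5, 245.1]), 55.1, 6.1, 16.2, array([633., 277.]))
patch
 (array([682.1, 243.5]), 45.6, 10.8, -75.6, array([594., 400.]))
 (array([665.3, 228.2]), 35.6, 27.5, -75.4, array([568., 371.]))
top patch
```

```bash
python3 - <<'E'
from h import *
for i in range(4):
  w=cam("wrist"); b=blobs(w,(95,100,180),(125,255,255),.031,100); b=sorted(b,key=lambda q:q[0][1])
  m=[q for q in b if q[1]>50 and q[2]>9]; print([ (q[0],q[3]) for q in m], (m[1][0]+m[2][0])/2)
st()
E
```

```text
[(array([633.6, 184.2]), 14.3), (array([628.5, 204.5]), 14.6), (array([622.6, 227.6]), 14.0)] [625.55 216.05]
[(array([633.8, 184.2]), 14.3), (array([628.7, 204.6]), 14.2), (array([622.8, 227.8]), 14.3)] [625.75 216.2 ]
[(array([633.9, 184.2]), 14.3), (array([628.9, 204.6]), 14.2), (array([622.9, 227.8]), 14.5)] [625.9 216.2]
[(array([633.9, 184.1]), 14.3), (array([628.9, 204.5]), 14.3), (array([622.9, 227.6]), 14.3), (array([617.9, 247.3]), 15.1)] [625.9  216.05]
t 12.53 pos [629.4 114.6  91.9] xax [-1.     -0.0019  0.0011] yaw x -179.89 tilt z [-0.001 -0.   ] F [ 0.1 -0.4 -2.6] w 20.0 j [ 0.05  0.57 -0.1   0.9   0.    0.05]
```

```bash
python3 - <<'E'
from h import *
plan(515,114,91,180)
plan(520.3,189.2,91,194.3,frm=(515,114,91,180))
E
```

```text
t 12.53 pos [629.4 114.6  91.9] xax [-1.     -0.0019  0.0011] yaw x -179.89 tilt z [-0.001 -0.   ] F [ 0.1 -0.4 -2.6] w 20.0 j [ 0.05  0.57 -0.1   0.9   0.    0.05]
  0.763 -0.003 0.006 0.001   rows>=2.7
t 12.53 pos [629.4 114.6  91.9] xax [-1.     -0.0019  0.0011] yaw x -179.89 tilt z [-0.001 -0.   ] F [ 0.1 -0.4 -2.6] w 20.0 j [ 0.05  0.57 -0.1   0.9   0.    0.05]
  -0.035 0.501 0.000 -0.079   rows>=2.0
```

Emit:
apply_moves --rows "0.76 0 0 0 -1;0.76 0 0 0 -1;0.76 0 0 0 -1;0.76 0 0 0 -1"

```text
time_s: 12.87
eef_pos: [0.506, 0.1148, 0.09]
tcp_rot: [0.006, -3.128, 0.001]
contact_force: [-1.6, -0.3, -3.2]
width: 0.0204
```

Emit:
apply_moves --rows "-0.035 0.5 0 -0.079 -1;-0.035 0.5 0 -0.079 -1;-0.035 0.5 0 -0.079 -1;-0.035 0.5 0 -0.079 -1"

```text
time_s: 13.2
eef_pos: [0.5215, 0.1913, 0.0926]
tcp_rot: [-0.396, 3.115, 0.0]
contact_force: [0.2, -0.1, -3.0]
width: 0.0202
```

Emit:
apply_moves --rows "0 0 0.04 0 -1;0 0 0.078 0 -1;0 0 0.078 0 -1;0 0 0.078 0 -1"

```text
time_s: 13.53
eef_pos: [0.5212, 0.1887, 0.0795]
tcp_rot: [0.389, -3.116, 0.0]
contact_force: [-0.1, -0.6, -2.6]
width: 0.0206
```

```bash
python3 - <<'E'
from h import *
for i in range(2): cams.get_image("scene")
plan(520.3,189.2,79,194.3)
s=cam("scene"); t=cam("top")
b=cv2.resize(s[0][285:375,370:470],None,fx=7,fy=6,interpolation=cv2.INTER_NEAREST)
cv2.imwrite("pics/a7.png",b[:,:,::-1])
print(blobs(t,(18,100,80),(32,255,255),.022,15,(170,200,260,300)),blobs(t,(5,120,80),(17,255,255),.022,50,(275,160,340,230)))
print("copper sc",blobs(s,(5,120,80),(17,255,255),.022,50,(275,270,360,325)))
E
```

```text
t 13.63 pos [521.5 188.9  80. ] xax [-9.692e-01 -2.464e-01  9.000e-04] yaw x -165.73 tilt z [-0.001 -0.   ] F [-0.  -0.7 -2.6] w 20.6 j [ 0.2   0.44 -0.35  0.78 -0.   -0.05]
  0.007 0.004 0.006 -0.000   rows>=0.0
[] [(array([646.9, -19.7]), 79.8, 22.3, -70.5, array([301., 194.]))]
copper sc [(array([652.8, -20.1]), 80.1, 30.5, -70.9, array([316., 299.]))]
```

View pics/a7.png

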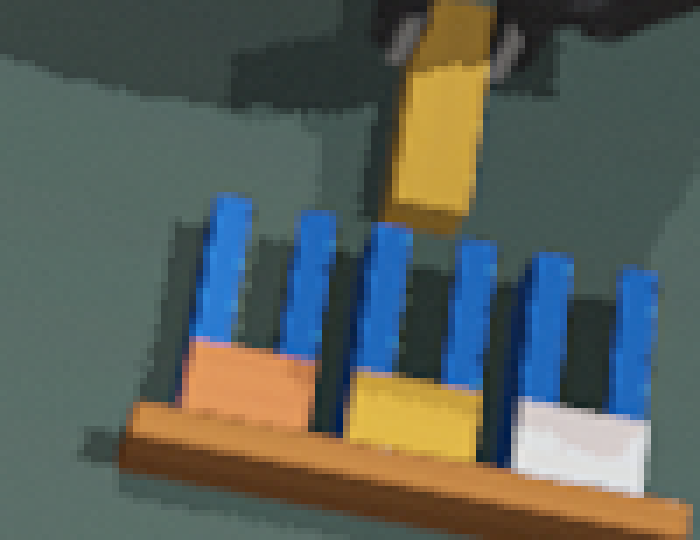

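The crop shows the bar lined up with the brass sleeve's mouth. Sliding in.

Emit:
apply_moves --rows "-0.04 0.002 0.008 0 -1;-0.08 0.002 0.008 0 -1;-0.12 0.002 0.008 0 -1;-0.16 0.002 0.008 0 -1;-0.16 0.002 0.008 0 -1"

```text
time_s: 14.15
eef_pos: [0.547, 0.1964, 0.0793]
tcp_rot: [-0.392, 3.115, 0.0]
contact_force: [-0.4, -0.4, -2.0]
width: 0.0208
```

```bash
python3 - <<'E'
from h import *
for i in range(2): cams.get_image("scene")
st()
E
```

```text
t 14.25 pos [545.3 196.1  78.9] xax [-9.688e-01 -2.477e-01 -2.000e-04] yaw x -165.66 tilt z [0. 0.] F [ 0.8  0.6 -1.1] w 20.8 j [ 0.21  0.48 -0.29  0.8   0.   -0.04]
```

Emit:
apply_moves --rows "-0.03 0 0 0 -1;-0.06 0 0 0 -1;-0.09 0 0 0 -1;-0.12 0 0 0 -1;-0.12 0 0 0 -1"

```text
time_s: 14.67
eef_pos: [0.5637, 0.2007, 0.0792]
tcp_rot: [-0.392, 3.115, 0.0]
contact_force: [0.6, 0.0, -2.7]
width: 0.0205
```

Emit:
apply_moves --rows "-0.04 0 0 0 -1;-0.08 0 0 0 -1;-0.12 0 0 0 -1;-0.16 0 0 0 -1;-0.16 0 0 0 -1"

```text
time_s: 15.08
eef_pos: [0.5874, 0.2067, 0.0792]
tcp_rot: [-0.392, 3.115, 0.0]
contact_force: [0.2, 0.1, -4.0]
width: 0.0209
```

```bash
python3 - <<'E'
from h import *
for i in range(2): cams.get_image("scene")
st(); w=cam("wrist"); print(blobs(w,(95,100,180),(125,255,255),.031,100))
E
```

```text
t 15.18 pos [586.  206.4  79. ] xax [-9.688e-01 -2.477e-01 -3.000e-04] yaw x -165.66 tilt z [0. 0.] F [ 0.2  1.  -1.9] w 20.2 j [ 0.21  0.55 -0.17  0.85  0.   -0.04]
[(array([632.3, 275.8]), 15.7, 3.8, 55.6, array([442., 448.])), (array([658.8, 166.3]), 17.6, 4.2, -27.0, array([198., 446.])), (array([603.2, 270.2]), 12.2, 3.0, 61.7, array([453., 396.])), (array([614.3, 201.4]), 22.6, 7.9, 13.5, array([296., 386.])), (array([608.1, 222.6]), 23.1, 7.0, 15.2, array([344., 384.]))]
```

Bar is about 53 mm in. Release, retreat along the axis, close, and push home.

Emit:
apply_moves --rows "0 0 0 0 -0.2;0 0 0 0 -0.2;0 0 0 0 -0.2;0 0 0 0 -0.2"

```text
time_s: 15.57
eef_pos: [0.5856, 0.2064, 0.0795]
tcp_rot: [-0.392, 3.116, 0.0]
contact_force: [-0.2, 1.1, -0.7]
width: 0.0339
```

Emit:
apply_moves --rows "0.1 0 -0.03 0 -0.2;0.2 0 -0.03 0 -0.2;0.34 0 -0.03 0 -0.2;0.34 0 -0.03 0 -1;0.34 0 -0.03 0 -1"

```text
time_s: 15.98
eef_pos: [0.5353, 0.1936, 0.0838]
tcp_rot: [0.392, -3.117, -0.0]
contact_force: [0.6, -0.6, -0.3]
width: 0.0109
```

Emit:
apply_moves --rows "0 0 0 0 -1;0 0 0 0 -1;0 0 0 0 -1;0 0 0 0 -1"

```text
time_s: 16.32
eef_pos: [0.5369, 0.1938, 0.0836]
tcp_rot: [-0.392, 3.116, 0.0]
contact_force: [-1.1, 0.9, 0.5]
width: 0.0002
```

```bash
python3 - <<'E'
from h import *
st(); w=cam("wrist"); pickle=0
cv2.imwrite("pics/w5.png",w[0][:,:,::-1])
print(blobs(w,(15,100,100),(35,255,255),.022,100,(200,150,440,480)))
E
```

```text
t 16.32 pos [536.9 193.8  83.6] xax [-9.689e-01 -2.476e-01 -7.000e-04] yaw x -165.66 tilt z [0.001 0.   ] F [-1.1  0.9  0.5] w 0.2 j [ 0.21  0.46 -0.31  0.8   0.   -0.04]
[(array([579. , 203.6]), 20.3, 7.9, 14.3, array([319., 394.]))]
```

Emit:
apply_moves --rows "-0.06 0 0 0 -1;-0.12 0 0 0 -1;-0.17 0 0 0 -1;-0.2 0 0 0 -1;-0.23 0 0 0 -1"

```text
time_s: 16.78
eef_pos: [0.5698, 0.2023, 0.0833]
tcp_rot: [0.392, -3.116, 0.0]
contact_force: [-2.6, -0.8, 1.9]
width: -0.0001
```

Emit:
apply_moves --rows "-0.02 0 0 0 -1;-0.04 0 0 0 -1;-0.06 0 0 0 -1;-0.06 0 0 0 -1"

```text
time_s: 17.12
eef_pos: [0.579, 0.2046, 0.0835]
tcp_rot: [-0.392, 3.116, 0.0]
contact_force: [-0.4, 1.0, 0.1]
width: -0.0003
```

Emit:
apply_moves --rows "-0.01 0 0 0 -1;-0.02 0 0 0 -1;-0.03 0 0 0 -1;-0.03 0 0 0 -1"

```text
time_s: 17.45
eef_pos: [0.582, 0.2055, 0.0834]
tcp_rot: [0.392, -3.115, 0.0]
contact_force: [-3.4, -1.6, 1.9]
width: 0.0002
```

Emit:
apply_moves --rows "-0.01 0 0 0 -1;-0.02 0 0 0 -1;-0.03 0 0 0 -1;-0.03 0 0 0 -1"

```text
time_s: 17.78
eef_pos: [0.5825, 0.2057, 0.0831]
tcp_rot: [0.391, -3.108, 0.002]
contact_force: [-14.3, -3.8, 10.3]
width: -0.0003
```

The bar is home: a 14 N stop at the predicted position. Backing off and going to copper.

Emit:
apply_moves --rows "0.15 0 0 0 -1;0.3 0 0 0 -1;0.5 0 -0.3 0 -1;0.5 0 -0.8 0 0;0.5 0 -0.8 0 0"

```text
time_s: 18.2
eef_pos: [0.5127, 0.1878, 0.2017]
tcp_rot: [0.392, -3.115, 0.0]
contact_force: [1.8, 0.9, 0.8]
width: 0.0231
```

Emit:
apply_moves --rows "0 0 0 0 0;0 0 0 0 0"

```text
time_s: 18.37
eef_pos: [0.5171, 0.1887, 0.2052]
tcp_rot: [-0.391, 3.108, 0.001]
contact_force: [-0.5, 0.2, -0.2]
width: 0.0431
```

```bash
python3 - <<'E'
from h import *
w=cam("wrist"); t=cam("top"); cv2.imwrite("pics/w6.png",w[0][:,:,::-1])
print("brass",blobs(w,(15,100,100),(35,255,255),.022,60,(150,100,500,480)),blobs(w,(95,100,150),(125,255,255),.031,100))
print("top",blobs(t,(18,120,80),(32,255,255),.022,5,(150,190,260,260)))
print(blobs(t,(5,120,80),(17,255,255),.022,50,(275,160,340,230)))
plan(640,5,230,109.3)
E
```

```text
brass [(array([720.8, 399.5]), 68.2, 26.1, 51.5, array([474., 464.])), (array([646.2, 389.3]), 23.3, 6.2, 57.7, array([490., 407.])), (array([633.2, 218.3]), 109.6, 37.7, 14.3, array([320., 361.]))] [(array([616.1, 247.6]), 53.7, 10.4, 14.3, array([358., 356.])), (array([621.2, 227.4]), 53.8, 10.2, 14.1, array([334., 356.])), (array([627.3, 203.7]), 53.8, 9.5, 13.9, array([306., 356.])), (array([632.8, 184.1]), 54.8, 10.7, 14.3, array([282., 356.]))]
top []
[(array([646.8, -19.7]), 79.7, 22.4, -70.4, array([301., 194.]))]
t 18.47 pos [514.9 188.3 201.4] xax [-0.9689 -0.2476 -0.0016] yaw x -165.67 tilt z [0.002 0.   ] F [-0.9 -0.1 -0.7] w 42.7 j [ 0.2   0.31 -0.21  1.04  0.   -0.05]
  -0.364 -1.000 -0.137 0.189   rows>=4.7
  -0.336 -0.244 -0.053 0.189   rows>=4.7
  0.000 0.000 0.000 0.095   rows>=2.4
```

```bash
python3 - <<'E'
from h import *
w=cam("wrist"); m=cv2.inRange(cv2.cvtColor(w[0],cv2.COLOR_RGB2HSV),(15,100,100),(35,255,255)); m[:,:300]=0;m[:,340:]=0;m[:250]=0
v,u=np.nonzero(m); d=np.array([.969,.247]); o=np.array([634.1,218.2])
for r in sorted(set(v))[:40:3]:
    uu=u[v==r]; P=plane(w,[[uu.mean(),r]],.022)[0,:2]*1000; P0=plane(w,[[uu.mean(),r]],0)[0,:2]*1000; print(r,len(uu),((P-o)@d).round(1),((P0-o)@d).round(1))
E
```

```text
312 22 -55.1 -42.2
315 24 -52.2 -39.1
318 24 -49.4 -36.0
321 24 -46.5 -32.8
324 26 -43.5 -29.6
327 26 -40.6 -26.4
330 26 -37.6 -23.2
333 25 -34.7 -20.0
336 16 -31.7 -16.7
339 15 -28.7 -13.4
342 15 -25.6 -10.1
345 15 -22.6 -6.8
348 15 -19.5 -3.5
351 15 -16.4 -0.1
```

Emit:
apply_moves --rows "-0.364 -1 -0.137 0.189 0;-0.364 -1 -0.137 0.189 0;-0.364 -1 -0.137 0.189 0;-0.364 -1 -0.137 0.189 0;-0.364 -1 -0.137 0.189 0"

```text
time_s: 18.93
eef_pos: [0.6083, 0.0509, 0.2205]
tcp_rot: [0.555, 3.09, -0.003]
contact_force: [1.5, 1.3, 0.7]
width: 0.0427
```

Emit:
apply_moves --rows "-0.336 -0.244 -0.053 0.189 0;-0.336 -0.244 -0.053 0.189 0;-0.336 -0.244 -0.053 0.189 0;-0.336 -0.244 -0.053 0.189 0;-0.336 -0.244 -0.053 0.189 0"

```text
time_s: 19.35
eef_pos: [0.6395, 0.0041, 0.227]
tcp_rot: [-1.428, -2.794, 0.002]
contact_force: [0.1, -0.7, -0.6]
width: 0.0425
```

Emit:
apply_moves --rows "0 0 0 0.095 0;0 0 0 0.095 0;0 0 0 0.095 0;0 0 0 0.095 0"

```text
time_s: 19.68
eef_pos: [0.6392, 0.0049, 0.2274]
tcp_rot: [-1.82, -2.557, 0.002]
contact_force: [-0.9, -0.3, -1.5]
width: 0.0428
```

```bash
python3 - <<'E'
from h import *
for i in range(2): cams.get_image("scene")
w=cam("wrist"); cv2.imwrite("pics/w7.png",w[0][:,:,::-1])
b=blobs(w,(3,110,80),(17,255,255),.022,300); print(b)
h=cv2.cvtColor(w[0],cv2.COLOR_RGB2HSV); 
for v in (200,230): print(v,blobs(w,(3,110,v),(17,255,255),.022,300))
plan(640,5,110,109.3)
E
```

```text
[(array([ 395.7, -189.3]), 38.3, 20.1, -86.8, array([ 11., 328.])), (array([ 392.7, -109.1]), 89.9, 25.5, 89.8, array([ 17., 254.])), (array([649. , -20.2]), 83.5, 21.8, -71.3, array([321., 253.])), (array([687. , 175.5]), 41.3, 38.8, -74.1, array([465.,  26.])), (array([387.9,  70. ]), 44.6, 7.2, -87.6, array([24., 33.])), (array([376.5,  74.4]), 30.7, 11.1, 89.4, array([ 8., 20.]))]
200 [(array([649. , -21.3]), 77.1, 21.2, -71.3, array([322., 254.])), (array([ 388.6, -105.6]), 87.6, 23.8, 78.9, array([ 13., 254.])), (array([699.2, 181. ]), 37.5, 10.8, -75.8, array([480.,  28.])), (array([679.2, 181.6]), 25.7, 24.4, 14.4, array([455.,  18.])), (array([387.9,  70. ]), 44.6, 7.2, -87.6, array([24., 33.])), (array([376.5,  74.4]), 30.7, 11.1, 89.4, array([ 8., 20.]))]
230 [(array([645.9, -11.8]), 55.3, 19.7, -71.2, array([321., 242.])), (array([699.2, 181.4]), 36.8, 9.4, -75.6, array([480.,  28.])), (array([679.1, 181.7]), 25.1, 24.2, 14.5, array([455.,  18.])), (array([387.9,  70. ]), 44.6, 7.2, -87.6, array([24., 33.])), (array([376.5,  74.4]), 30.7, 11.1, 89.4, array([ 8., 20.]))]
t 19.83 pos [639.4   4.9 228.4] xax [-0.3303  0.9439  0.001 ] yaw x 109.29 tilt z [-0.002  0.   ] F [ 0.1  0.6 -0.2] w 42.6 j [-0.12  0.47  0.09  1.2   0.    1.12]
  -0.001 0.004 0.789 -0.000   rows>=2.8
```

Brass's tail sits at about −43 local, expected −44, so it is home. Copper is measured at about (649.3,−21.5), yaw 108.7°. Grasping it.

Emit:
apply_moves --rows "-0.012 0.005 0.8 0.003 0;-0.012 0.005 0.8 0.003 0;-0.012 0.005 0.8 0.003 0;-0.012 0.005 0.8 0.003 0;-0.012 0.005 0.8 0.003 0"

```text
time_s: 20.25
eef_pos: [0.639, 0.0037, 0.1076]
tcp_rot: [-1.828, -2.548, 0.005]
contact_force: [0.7, 0.0, 0.8]
width: 0.0431
```

Emit:
apply_moves --rows "0 0 0.1 0 0;0 0 0.19 0 0;0 0 0.19 0 0;0 0 0.19 0 0"

```text
time_s: 20.58
eef_pos: [0.6421, 0.0034, 0.0835]
tcp_rot: [1.83, 2.551, 0.002]
contact_force: [0.1, 0.8, -0.0]
width: 0.0428
```

Emit:
apply_moves --rows "0 0 0 0 -1;0 0 0 0 -1;0 0 0 0 -1;0 0 0 0 -1;0 0 0 0 -1" --squeeze 60

```text
time_s: 21.0
eef_pos: [0.6424, 0.0033, 0.084]
tcp_rot: [1.83, 2.549, 0.003]
contact_force: [-0.5, 0.6, 5.7]
width: 0.0205
```

```bash
python3 - <<'E'
from h import *
cams.get_image("scene"); st(); w=cam("wrist"); cv2.imwrite("pics/w8.png",w[0][:,:,::-1])
a=cv2.imread("pics/w2.png"); 
for im in (a,w[0][:,:,::-1]):
    h=cv2.cvtColor(np.ascontiguousarray(im),cv2.COLOR_BGR2HSV); m=cv2.inRange(h,(3,100,80),(32,255,255))
    print([ (r,int((m[r,290:350]>0).sum())) for r in range(260,300,4)])
E
```

```text
t 21.05 pos [642.4   3.4  84. ] xax [-0.3201  0.9474 -0.0016] yaw x 108.67 tilt z [ 0.004 -0.   ] F [-1.2  0.9  7.4] w 20.1 j [-0.12  0.58 -0.11  0.88  0.    1.13]
[(260, 0), (264, 0), (268, 0), (272, 0), (276, 44), (280, 46), (284, 49), (288, 50), (292, 51), (296, 51)]
[(260, 0), (264, 0), (268, 43), (272, 45), (276, 47), (280, 48), (284, 50), (288, 51), (292, 49), (296, 49)]
```

Copper gripped, but 5 mm higher than brass was, so I'll open, lower and regrip.

Emit:
apply_moves --rows "0 0 0 0 -0.2;0 0 0 0 -0.2;0 0 0.035 0 -0.2;0 0 0.035 0 -0.2"

```text
time_s: 21.43
eef_pos: [0.6406, 0.0035, 0.0752]
tcp_rot: [-1.831, -2.551, 0.001]
contact_force: [-0.2, 0.0, -0.3]
width: 0.0339
```

Emit:
apply_moves --rows "0 0 0 0 -1;0 0 0 0 -1;0 0 0 0 -1;0 0 0 0 -1"

```text
time_s: 21.77
eef_pos: [0.6408, 0.0036, 0.0757]
tcp_rot: [-1.831, -2.552, 0.0]
contact_force: [1.0, -0.2, -2.8]
width: 0.0204
```

```bash
python3 - <<'E'
from h import *
cams.get_image("scene"); st(); w=cam("wrist")
h=cv2.cvtColor(w[0],cv2.COLOR_RGB2HSV); m=cv2.inRange(h,(3,100,80),(32,255,255))
print([ (r,int((m[r,290:350]>0).sum())) for r in range(260,290,2)])
E
```

```text
t 21.82 pos [640.8   3.6  75.7] xax [-3.200e-01  9.474e-01  4.000e-04] yaw x 108.66 tilt z [-0.001  0.   ] F [ 0.4  0.3 -3. ] w 21.0 j [-0.12  0.59 -0.11  0.87  0.    1.13]
[(260, 0), (262, 0), (264, 0), (266, 0), (268, 0), (270, 0), (272, 0), (274, 0), (276, 42), (278, 46), (280, 47), (282, 48), (284, 48), (286, 50), (288, 51)]
```

Emit:
apply_moves --rows "0 0 -0.05 0 -1;0 0 -0.1 0 -1;0 0 -0.1 0 -1"

```text
time_s: 22.12
eef_pos: [0.6418, 0.0033, 0.0929]
tcp_rot: [1.831, 2.551, 0.002]
contact_force: [1.1, -0.9, -2.3]
width: 0.0208
```

```bash
python3 - <<'E'
from h import *
cams.get_image("scene"); plan(505,-30,91,165); plan(505,-160,91,179,frm=(505,-30,91,165))
E
```

```text
t 22.17 pos [641.8   3.3  92.4] xax [-3.198e-01  9.475e-01 -9.000e-04] yaw x 108.65 tilt z [ 0.002 -0.   ] F [ 0.7 -0.1 -4. ] w 20.8 j [-0.12  0.57 -0.1   0.9   0.    1.13]
  0.081 -0.935 0.009 -0.189   rows>=4.7
  0.000 0.000 0.000 -0.124   rows>=3.1
t 22.17 pos [641.8   3.3  92.4] xax [-3.198e-01  9.475e-01 -9.000e-04] yaw x 108.65 tilt z [ 0.002 -0.   ] F [ 0.7 -0.1 -4. ] w 20.8 j [-0.12  0.57 -0.1   0.9   0.    1.13]
  -0.224 -0.837 0.000 -0.078   rows>=3.1
```

Emit:
apply_moves --rows "0.081 -0.935 0 -0.189 -1;0.081 -0.935 0 -0.189 -1;0.081 -0.935 0 -0.189 -1;0.081 -0.935 0 -0.189 -1;0.081 -0.935 0 -0.189 -1"

```text
time_s: 22.58
eef_pos: [0.4982, -0.0297, 0.0901]
tcp_rot: [-0.996, -2.972, 0.002]
contact_force: [-0.4, 0.3, -3.5]
width: 0.0209
```

Emit:
apply_moves --rows "0 0 0 -0.124 -1;0 0 0 -0.124 -1;0 0 0 -0.124 -1;0 0 0 -0.124 -1"

```text
time_s: 22.92
eef_pos: [0.5043, -0.03, 0.0913]
tcp_rot: [0.405, 3.115, -0.0]
contact_force: [1.0, -0.7, -3.0]
width: 0.0205
```

Emit:
apply_moves --rows "-0.224 -0.837 0 -0.078 -1;-0.224 -0.837 0 -0.078 -1;-0.224 -0.837 0 -0.078 -1;-0.224 -0.837 0 -0.078 -1;-0.224 -0.837 0 -0.078 -1"

```text
time_s: 23.33
eef_pos: [0.505, -0.1638, 0.0915]
tcp_rot: [0.039, 3.139, -0.004]
contact_force: [-0.7, 0.4, -4.0]
width: 0.0204
```

```bash
python3 - <<'E'
from h import *
for i in range(3): s=cam("scene")
plan(505,-160,76,179)
h=cv2.cvtColor(s[0],cv2.COLOR_RGB2HSV); m=cv2.inRange(h,(3,110,60),(17,255,255)); m[:200]=0;m[300:]=0;m[:,:230]=0;m[:,330:]=0
q=max(cv2.findContours(m,0,1)[0],key=cv2.contourArea)[:,0]; print(q[q[:,1].argmax()],q[q[:,0].argmin()],cv2.contourArea(q))
E
```

```text
t 23.48 pos [ 503.7 -159.3   90.8] xax [-9.998e-01  1.880e-02  9.000e-04] yaw x 178.92 tilt z [-0.001  0.001] F [ 0.   1.1 -3.5] w 20.6 j [-0.46  0.39 -0.41  0.78  0.   -0.44]
  -0.009 -0.005 0.098 -0.000   rows>=0.4
[280 245] [272 237] 339.0
```

Emit:
apply_moves --rows "0 -0.006 0.05 0 -1;0 -0.006 0.09 0 -1;0 -0.006 0.09 0 -1;-0.1 -0.006 0.09 0 -1;-0.2 -0.006 0.09 0 -1"

```text
time_s: 23.9
eef_pos: [0.5334, -0.16, 0.0769]
tcp_rot: [-0.026, -3.139, -0.002]
contact_force: [0.7, -0.6, -3.5]
width: 0.0208
```

Emit:
apply_moves --rows "0 0 0 0 -1;-0.02 0 0 0 -1;-0.04 0 0 0 -1;-0.06 0 0 0 -1;-0.06 0 0 0 -1"

```text
time_s: 24.32
eef_pos: [0.5433, -0.1612, 0.0774]
tcp_rot: [0.026, 3.141, 0.0]
contact_force: [0.4, 0.4, -4.1]
width: 0.0207
```

Emit:
apply_moves --rows "-0.025 0 0 0 -1;-0.05 0 0 0 -1;-0.05 0 0 0 -1"

```text
time_s: 24.57
eef_pos: [0.5512, -0.1614, 0.0776]
tcp_rot: [0.026, 3.141, 0.001]
contact_force: [0.7, 0.8, -3.2]
width: 0.0205
```

```bash
python3 - <<'E'
from h import *
for i in range(2): cams.get_image("scene")
st()
E
```

```text
t 24.67 pos [ 550.9 -161.4   77.5] xax [-9.999e-01  1.650e-02 -4.000e-04] yaw x 179.05 tilt z [0. 0.] F [ 0.3  0.3 -2.6] w 20.5 j [-0.43  0.48 -0.3   0.79  0.   -0.41]
```

Emit:
apply_moves --rows "0 0 0.01 0 -1;-0.03 0 0.012 0 -1;-0.06 0 0.012 0 -1;-0.06 0 0.012 0 -1"

```text
time_s: 25.0
eef_pos: [0.5605, -0.1615, 0.0757]
tcp_rot: [0.026, 3.141, 0.001]
contact_force: [1.0, 1.3, -3.4]
width: 0.0209
```

Emit:
apply_moves --rows "-0.03 0 0 0 -1;-0.06 0 0 0 -1;-0.1 0 0 0 -1;-0.1 0 0 0 -1"

```text
time_s: 25.33
eef_pos: [0.576, -0.1616, 0.0757]
tcp_rot: [0.025, 3.14, 0.001]
contact_force: [0.6, 3.6, 0.6]
width: 0.0212
```

```bash
python3 - <<'E'
from h import *
for i in range(2): s=cam("scene")
st()
h=cv2.cvtColor(s[0],cv2.COLOR_RGB2HSV)
m=cv2.inRange(h,(3,110,60),(17,255,255))[255:290,240:290]; print(m.sum()//255, np.argwhere(m>0).mean(0)+[255,240])
E
```

```text
t 25.43 pos [ 575.9 -161.6   75.7] xax [-0.9999  0.0159 -0.0021] yaw x 179.09 tilt z [0.002 0.001] F [ 2.1  3.4 -2.4] w 20.4 j [-0.41  0.52 -0.24  0.81  0.   -0.39]
147 [265.49659864 262.30612245]
```

The copper nose is out: 147 px at (262,265), the same as brass (156 px). Drawing back, then on to the no-go.

Emit:
apply_moves --rows "0.15 0 0 0 -1;0.3 0 0 0 -1;0.5 0 0 0 -1;0.5 0 0 0 -1"

```text
time_s: 25.77
eef_pos: [0.4956, -0.1604, 0.0755]
tcp_rot: [-0.029, -3.138, 0.001]
contact_force: [-1.3, 0.6, -4.1]
width: 0.0208
```

Emit:
apply_moves --rows "0.1 0 -0.08 0 -1;0.1 0 -0.08 0 -1;0.1 0 -0.08 0 -1"

```text
time_s: 26.02
eef_pos: [0.4856, -0.1613, 0.0884]
tcp_rot: [0.028, 3.139, -0.002]
contact_force: [0.1, -0.3, -3.4]
width: 0.0204
```

```bash
python3 - <<'E'
from h import *
cams.get_image("scene"); plan(486.8,-283.8,89,165.1)
E
```

```text
t 26.07 pos [ 485.9 -161.2   88.1] xax [-0.9998  0.0174 -0.0023] yaw x 179.0 tilt z [ 0.002 -0.001] F [ 1.2  0.  -4.2] w 20.9 j [-0.48  0.36 -0.46  0.75 -0.   -0.46]
  -0.020 -0.817 -0.006 0.077   rows>=2.9
```

Emit:
apply_moves --rows "-0.02 -0.817 0 0.077 -1;-0.02 -0.817 0 0.077 -1;-0.02 -0.817 0 0.077 -1;-0.02 -0.817 0 0.077 -1;-0.02 -0.817 0 0.077 -1"

```text
time_s: 26.48
eef_pos: [0.4868, -0.286, 0.0872]
tcp_rot: [0.41, 3.113, -0.002]
contact_force: [-0.2, 1.2, -4.0]
width: 0.0205
```

Emit:
apply_moves --rows "0 0 0.04 0 -1;0 0 0.085 0 -1;0 0 0.085 0 -1;0 0 0.085 0 -1"

```text
time_s: 26.82
eef_pos: [0.4861, -0.2822, 0.0748]
tcp_rot: [0.402, 3.115, -0.001]
contact_force: [-0.1, -2.1, 0.0]
width: 0.0208
```

```bash
python3 - <<'E'
from h import *
for i in range(2): cams.get_image("scene")
plan(510,-290,75.5,165.1)
E
```

```text
t 26.92 pos [ 486.  -282.2   74.8] xax [-9.671e-01  2.542e-01 -3.000e-04] yaw x 165.27 tilt z [ 0. -0.] F [ 0.2 -0.1  0.1] w 20.5 j [-0.67  0.46 -0.34  0.77 -0.   -0.41]
  -0.168 -0.010 -0.004 0.001   rows>=0.6
```

Emit:
apply_moves --rows "-0.08 -0.01 -0.002 0.001 -1;-0.165 -0.01 -0.002 0.001 -1;-0.165 -0.01 -0.002 0.001 -1;-0.165 -0.01 -0.002 0.001 -1"

```text
time_s: 27.25
eef_pos: [0.5096, -0.2902, 0.0748]
tcp_rot: [0.408, 3.115, 0.001]
contact_force: [-0.2, -0.4, -1.6]
width: 0.0208
```

Emit:
apply_moves --rows "-0.02 0 0 0 -1;-0.035 0 0 0 -1;-0.05 0 0 0 -1;-0.05 0 0 0 -1"

```text
time_s: 27.58
eef_pos: [0.515, -0.2919, 0.0748]
tcp_rot: [-0.41, -3.111, -0.002]
contact_force: [-4.5, 1.5, 2.3]
width: 0.0206
```

Emit:
apply_moves --rows "-0.01 0 0 0 -1;-0.025 0 0 0 -1;-0.025 0 0 0 -1"

```text
time_s: 27.83
eef_pos: [0.5155, -0.2919, 0.0748]
tcp_rot: [-0.41, -3.104, -0.003]
contact_force: [-14.9, 3.0, 11.2]
width: 0.0208
```

Copper was stopped by the no-go at 15 N, at the same spot as brass. Now to the copper sleeve.

Emit:
apply_moves --rows "0.1 0 0 0 -1;0.27 0 -0.03 0 -1;0.27 0 -0.08 0 -1;0.27 0 -0.08 0 -1"

```text
time_s: 28.17
eef_pos: [0.4797, -0.2826, 0.0876]
tcp_rot: [-0.411, -3.114, -0.001]
contact_force: [0.7, -0.7, -3.2]
width: 0.0205
```

```bash
python3 - <<'E'
from h import *
cams.get_image("scene"); plan(490,-100,88,185); plan(530.8,145.4,88,194.3,frm=(490,-100,88,185))
E
```

```text
t 28.22 pos [ 481.1 -283.5   87.7] xax [-0.9658  0.2593 -0.0015] yaw x 164.97 tilt z [ 0.001 -0.001] F [ 0.4 -0.5 -3.2] w 20.5 j [-0.68  0.44 -0.34  0.79  0.   -0.41]
  0.217 1.000 -0.002 -0.111   rows>=3.7
  -0.027 0.200 -0.000 -0.000   rows>=0.7
t 28.22 pos [ 481.1 -283.5   87.7] xax [-0.9658  0.2593 -0.0015] yaw x 164.97 tilt z [ 0.001 -0.001] F [ 0.4 -0.5 -3.2] w 20.5 j [-0.68  0.44 -0.34  0.79  0.   -0.41]
  -0.257 1.000 0.000 -0.052   rows>=3.7
  -0.252 0.573 0.000 -0.000   rows>=2.3
```

Emit:
apply_moves --rows "0.217 1 0 -0.111 -1;0.217 1 0 -0.111 -1;0.217 1 0 -0.111 -1;0.217 1 0 -0.111 -1;0.217 1 0 -0.111 -1"

```text
time_s: 28.63
eef_pos: [0.4879, -0.1248, 0.0867]
tcp_rot: [0.146, -3.137, -0.005]
contact_force: [-0.5, 0.2, -4.0]
width: 0.0207
```

Emit:
apply_moves --rows "-0.2 1 0 -0.052 -1;-0.2 1 0 -0.052 -1;-0.2 1 0 -0.052 -1;-0.2 1 0 -0.052 -1;-0.2 1 0 -0.052 -1"

```text
time_s: 29.05
eef_pos: [0.5064, 0.0266, 0.0872]
tcp_rot: [-0.401, 3.114, 0.003]
contact_force: [0.0, -0.6, -3.4]
width: 0.0211
```

```bash
python3 - <<'E'
from h import *
cams.get_image("scene"); plan(530.8,145.4,88,194.3)
E
```

```text
t 29.1 pos [506.4  24.5  87.2] xax [-0.9677 -0.2523 -0.0014] yaw x -165.39 tilt z [0.001 0.   ] F [ 0.2 -0.7 -3.4] w 20.6 j [-0.11  0.36 -0.47  0.74  0.   -0.37]
  -0.361 0.739 -0.005 0.002   rows>=3.0
```

Emit:
apply_moves --rows "-0.361 0.739 0 0.002 -1;-0.361 0.739 0 0.002 -1;-0.361 0.739 0 0.002 -1;-0.361 0.739 0 0.002 -1;-0.361 0.739 0 0.002 -1"

```text
time_s: 29.52
eef_pos: [0.5316, 0.1441, 0.0871]
tcp_rot: [-0.387, 3.116, -0.001]
contact_force: [-0.1, -0.9, -3.4]
width: 0.0207
```

Emit:
apply_moves --rows "0 0 0.04 0 -1;0 0 0.075 0 -1;0 0 0.075 0 -1;0 0 0.075 0 -1"

```text
time_s: 29.85
eef_pos: [0.5298, 0.1415, 0.0754]
tcp_rot: [0.379, -3.117, 0.0]
contact_force: [-0.1, 0.6, -3.0]
width: 0.0206
```

```bash
python3 - <<'E'
from h import *
for i in range(3): s=cam("scene")
plan(530.8,145.4,75.5,194.3)
b=cv2.resize(s[0][285:375,360:470],None,fx=7,fy=6,interpolation=cv2.INTER_NEAREST)
cv2.imwrite("pics/a8.png",b[:,:,::-1])
E
```

```text
t 30.0 pos [529.9 142.1  75.8] xax [-9.707e-01 -2.402e-01  7.000e-04] yaw x -166.1 tilt z [-0.001 -0.   ] F [ 0.1 -0.2 -3.9] w 21.0 j [ 0.12  0.44 -0.37  0.76  0.   -0.13]
  -0.011 0.020 0.002 -0.002   rows>=0.1
```

View pics/a8.png

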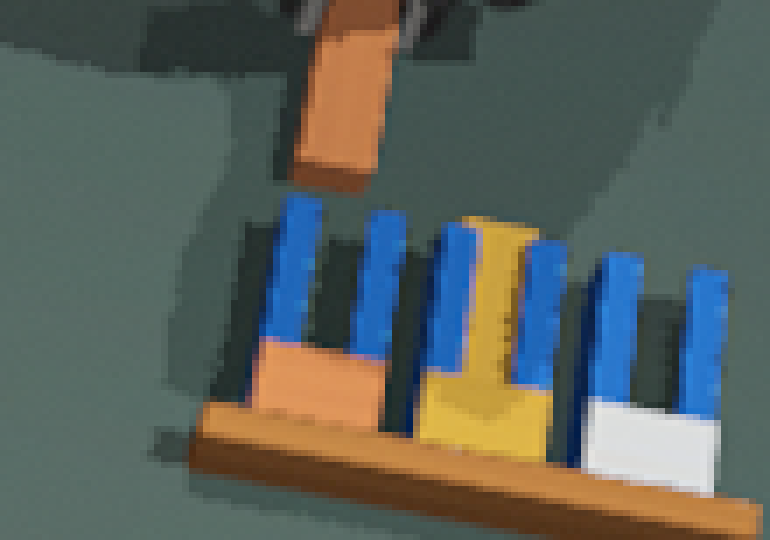

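The brass bar is home in its sleeve. Copper sits about 3 mm right of its axis, matching the numbers, so I'll correct that and slide in.

Emit:
apply_moves --rows "0 0.02 0 -0.002 -1;0 0.02 0.005 -0.002 -1;0 0.02 0.005 -0.002 -1"

```text
time_s: 30.25
eef_pos: [0.5293, 0.146, 0.0752]
tcp_rot: [0.392, -3.117, -0.0]
contact_force: [0.0, 0.4, -3.0]
width: 0.0204
```

```bash
python3 - <<'E'
from h import *
for i in range(2): s=cam("scene")
plan(530.8,145.4,75,194.3)
E
```

```text
t 30.35 pos [529.4 145.9  75.3] xax [-0.9688 -0.2479 -0.    ] yaw x -165.65 tilt z [-0.  0.] F [ 0.1 -0.1 -3.7] w 20.6 j [ 0.12  0.44 -0.37  0.76  0.   -0.13]
  -0.008 -0.006 0.002 0.000   rows>=0.0
```

Emit:
apply_moves --rows "-0.04 -0.004 0.004 0 -1;-0.08 -0.004 0.004 0 -1;-0.12 -0.004 0.004 0 -1;-0.16 -0.004 0.004 0 -1;-0.16 -0.004 0.004 0 -1"

```text
time_s: 30.77
eef_pos: [0.5549, 0.1516, 0.0749]
tcp_rot: [-0.392, 3.115, 0.0]
contact_force: [0.2, 0.8, -3.2]
width: 0.0205
```

Emit:
apply_moves --rows "-0.035 0 0 0 -1;-0.07 0 0 0 -1;-0.1 0 0 0 -1;-0.14 0 0 0 -1;-0.14 0 0 0 -1"

```text
time_s: 31.18
eef_pos: [0.5749, 0.1567, 0.0748]
tcp_rot: [-0.392, 3.115, 0.0]
contact_force: [1.3, 0.5, -0.3]
width: 0.0207
```

Emit:
apply_moves --rows "-0.04 0 0 0 -1;-0.08 0 0 0 -1;-0.12 0 0 0 -1;-0.15 0 0 0 -1;-0.15 0 0 0 -1"

```text
time_s: 31.6
eef_pos: [0.5966, 0.1623, 0.0749]
tcp_rot: [-0.392, 3.115, 0.0]
contact_force: [0.3, -0.4, 1.2]
width: 0.0204
```

```bash
python3 - <<'E'
from h import *
for i in range(2): s=cam("scene")
o,R=st(); p=np.array(o["eef_pos"][:2])*1000-[610.3,165.7]; print("to mouth",-p@[.969,.247],"lat",p@[-.247,.969])
E
```

```text
t 31.7 pos [596.4 162.3  74.8] xax [-0.9688 -0.2478 -0.0027] yaw x -165.66 tilt z [0.003 0.001] F [1.1 0.7 0.6] w 20.6 j [ 0.14  0.55 -0.18  0.84  0.   -0.11]
to mouth 14.32074985530431 lat 0.11176178332558843
```

Emit:
apply_moves --rows "0 0 0 0 -0.2;0 0 0 0 -0.2;0 0 0 0 -0.2;0 0 0 0 -0.2"

```text
time_s: 32.03
eef_pos: [0.5949, 0.162, 0.0747]
tcp_rot: [0.392, -3.117, -0.0]
contact_force: [0.0, -0.2, -0.3]
width: 0.0343
```

Emit:
apply_moves --rows "0.1 0 -0.03 0 -0.2;0.2 0 -0.055 0 -0.2;0.34 0 -0.055 0 -0.2;0.34 0 -0.055 0 -1;0.34 0 -0.055 0 -1"

```text
time_s: 32.45
eef_pos: [0.5446, 0.1493, 0.083]
tcp_rot: [0.392, -3.116, -0.0]
contact_force: [1.0, -0.0, 0.2]
width: 0.0107
```

Emit:
apply_moves --rows "0 0 0 0 -1;0 0 0 0 -1;0 0 0 0 -1;0 0 0 0 -1"

```text
time_s: 32.78
eef_pos: [0.5462, 0.1495, 0.0829]
tcp_rot: [-0.392, 3.116, 0.0]
contact_force: [-0.7, 0.2, -0.3]
width: 0.0003
```

```bash
python3 - <<'E'
from h import *
o,R=st(); p=np.array(o["eef_pos"][:2])*1000-[610.3,165.7]; print("to mouth",-p@[.969,.247],"lat",p@[-.247,.969])
E
```

```text
t 32.78 pos [546.2 149.5  82.9] xax [-9.688e-01 -2.477e-01 -5.000e-04] yaw x -165.66 tilt z [0.001 0.   ] F [-0.7  0.2 -0.3] w 0.3 j [ 0.13  0.46 -0.32  0.79  0.   -0.12]
to mouth 66.06959440739992 lat 0.11017460903295641
```

Emit:
apply_moves --rows "-0.06 0 0 0 -1;-0.12 0 0 0 -1;-0.18 0 0 0 -1;-0.22 0 0 0 -1;-0.25 0 0 0 -1"

```text
time_s: 33.2
eef_pos: [0.5825, 0.1588, 0.0827]
tcp_rot: [0.392, -3.116, 0.0]
contact_force: [-2.5, -0.2, 1.5]
width: 0.0001
```

Emit:
apply_moves --rows "-0.02 0 0 0 -1;-0.04 0 0 0 -1;-0.06 0 0 0 -1;-0.06 0 0 0 -1"

```text
time_s: 33.53
eef_pos: [0.5912, 0.161, 0.0828]
tcp_rot: [-0.392, 3.116, 0.0]
contact_force: [0.2, 0.1, -0.1]
width: -0.0
```

Emit:
apply_moves --rows "-0.01 0 0 0 -1;-0.02 0 0 0 -1;-0.03 0 0 0 -1;-0.03 0 0 0 -1"

```text
time_s: 33.87
eef_pos: [0.5933, 0.1617, 0.0827]
tcp_rot: [0.392, -3.113, 0.001]
contact_force: [-6.0, -2.1, 4.1]
width: -0.0003
```

Emit:
apply_moves --rows "-0.01 0 0 0 -1;-0.02 0 0 0 -1;-0.02 0 0 0 -1"

```text
time_s: 34.12
eef_pos: [0.5938, 0.1618, 0.0826]
tcp_rot: [0.391, -3.108, 0.002]
contact_force: [-12.9, -5.2, 10.2]
width: 0.0003
```

Emit:
apply_moves --rows "0.1 0 0 0 -1;0.3 0 0 0 -1;0.5 0 -0.3 0 -1;0.6 0 -0.8 0 -1;0.6 0 -0.8 0 -1"

```text
time_s: 34.53
eef_pos: [0.5102, 0.1405, 0.1988]
tcp_rot: [0.392, -3.115, -0.0]
contact_force: [1.9, 0.2, 1.0]
width: 0.0003
```

Emit:
apply_moves --rows "0 -1 0 0 0;0 -1 0 0 0;0 -1 0 0 0;0 -1 0 0 0;0 -1 0 0 0"

```text
time_s: 34.95
eef_pos: [0.5514, -0.0092, 0.1991]
tcp_rot: [-0.383, 3.114, -0.004]
contact_force: [0.9, -0.4, 0.2]
width: 0.0424
```

```bash
python3 - <<'E'
from h import *
for i in range(2): s=cam("scene")
st(); t=cam("top")
m=cv2.inRange(cv2.cvtColor(t[0],cv2.COLOR_RGB2HSV),(5,90,60),(32,255,255)); d=np.array([.969,.247])
for n,o in (("brass",(634.1,218.2)),("copper",(645.2,174.6))):
    px=proj(t,[[ (o[0]-44*d[0])/1000,(o[1]-44*d[1])/1000,.022],[ (o[0]-36*d[0])/1000,(o[1]-36*d[1])/1000,.022]]); 
    v,u=np.nonzero(m); P=plane(t,np.c_[u,v],.022)[:,:2]*1000-o; a=P@d; l=P@[-d[1],d[0]]; k=(abs(l)<6)&(a>-70)&(a<0); print(n,"tail local",a[k].min().round(1),px.round(1).tolist())
print("jar",blobs(t,(15,100,80),(35,255,255),.052,100,(270,115,300,145)),"block",blobs(t,(0,0,110),(180,60,255),.022,100,(300,125,350,170)))
a=cv2.resize(s[0][190:400,140:490],None,fx=2.2,fy=2.2,interpolation=cv2.INTER_CUBIC); cv2.imwrite("pics/final.png",a[:,:,::-1])
E
```

```text
t 35.05 pos [549.6  -5.7 198.6] xax [-0.9695 -0.2452 -0.0014] yaw x -165.8 tilt z [0.001 0.   ] F [ 0.5  0.7 -0. ] w 42.6 j [-0.16  0.32 -0.21  1.04  0.   -0.4 ]
brass tail local -46.9 [[191.9, 220.4], [191.1, 216.7]]Traceback (most recent call last):
  File "<stdin>", line 7, in <module>
    return umr_minimum(a, axis, None, out, keepdims, initial, where)
ValueError: zero-size array to reduction operation minimum which has no identity
```

Emit:
apply_moves --rows "0.7 -0.9 -0.2 0 0;0.7 -0.9 -0.2 0 0;0.7 -0.9 -0.2 0 0;0.7 -0.9 -0.2 0 0;0.7 -0.9 -0.2 0 0"

```text
time_s: 35.52
eef_pos: [0.4797, -0.1645, 0.2297]
tcp_rot: [-0.388, 3.117, -0.004]
contact_force: [0.7, 0.0, 0.3]
width: 0.0426
```

```bash
python3 - <<'E'
from h import *
for i in range(2): s=cam("scene")
a=cv2.resize(s[0][190:400,140:490],None,fx=2.2,fy=2.2,interpolation=cv2.INTER_CUBIC); cv2.imwrite("pics/final.png",a[:,:,::-1])
st()
d=np.array([.969,.247])
for c,nm in ((cam("top"),"top"),(s,"scene")):
  m=cv2.inRange(cv2.cvtColor(c[0],cv2.COLOR_RGB2HSV),(5,90,60),(32,255,255))
  v,u=np.nonzero(m)
  for n,o in (("brass",(634.1,218.2)),("copper",(645.2,174.6))):
    P=plane(c,np.c_[u,v],.022)[:,:2]*1000-o; a=P@d; l=P@[-d[1],d[0]]; k=(abs(l)<6)&(a>-70)&(a<0); print(nm,n,"tail local",a[k].min().round(1) if k.any() else None)
  if nm=="top": print("jar",blobs(c,(15,100,80),(35,255,255),.052,100,(270,115,300,145)),"block",blobs(c,(0,0,110),(180,60,255),.022,100,(300,125,350,170)))
E
```

```text
t 35.62 pos [ 480.6 -161.9  228.9] xax [-0.9694 -0.2457 -0.0013] yaw x -165.78 tilt z [ 0.001 -0.   ] F [-0.3  0.  -0.2] w 42.7 j [-0.48  0.22 -0.27  1.08  0.   -0.73]
top brass tail local -45.8
top copper tail local -45.4
jar [(array([780.9,  12.6]), 35.6, 35.2, 89.7, array([286., 128.]))] block [(array([748.6, -66.8]), 59.4, 59.0, 16.6, array([324., 148.]))]
scene brass tail local -44.6
scene copper tail local -44.5
```

View pics/final.png

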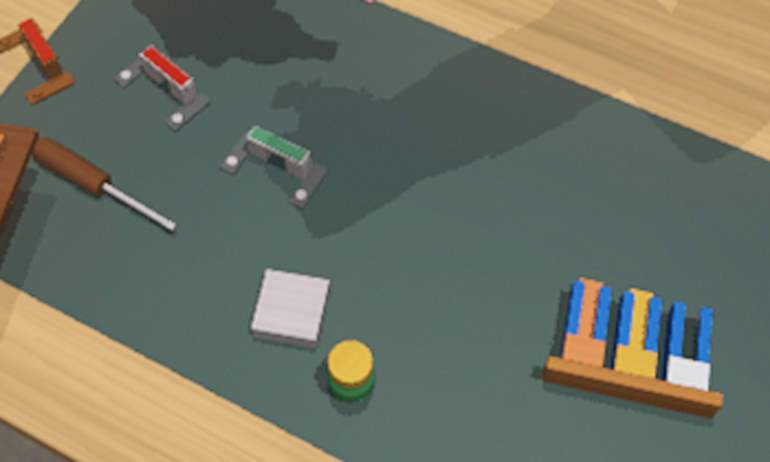

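Both bars are home in their own sleeves and released, no silver bar is present, and the jar, block and tool have not moved. The arm is clear, so I'm handing in.

```bash
python3 -c "
from station import robot
print(robot.hand_in())"
```

```text
the job is handed in; nothing more can be done
None
```

The job is handed in at about 36 s of robot time: brass was checked first, then copper; no silver bar was on the bench. Both finished in their own sleeves and were let go.

- **Go gauge:** both bars passed through and were drawn back. The nose came out of the far side by roughly 18 mm.
- **No-go gauge:** it stopped both bars. Force rose to about 16 N for brass and 15 N for copper with no further travel.
- **Sleeves:** each bar was pushed until it hit the end stop, at about 14 N and 13 N. The scene camera puts the tails at −44.6 and −44.5 mm, against −44 expected.
- **Top-camera reading:** it gives −45.8 and −45.4 mm, which differs by about 1–2 mm. That is within its calibration error.
- **Bystanders:** jar and block measured within 0.1 mm of where they started. The hand tool looked unmoved in the last picture, but I did not measure it.
- **Disturbances:** I saw no bar knocked aside and no grip slip. I regripped copper once, because the first grasp was about 5 mm too high.

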